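# Test a return spring on the lever spring tester and sort it

## Task

Stand the loose coil spring on the spring tester's plate, over the centring boss, pull the lever down until the load dial is at its long line (30 N), hold it steadily there for about a second without loading the spring much beyond that, and ease the lever all the way back up to its rest without letting it fly up. The drag hand on the quadrant stays behind at the shortest loaded length: if it stopped short of the long reference line the spring is good, so put it in the oblong tray with the springs already passed; if it went past the line the spring has sagged, so put it in the round scrap tin. Leave the other things on the bench where they are.

Things in the scene. Friction and masses are not known exactly. Their poses are not given: they have to be found in the camera images.
- spring: the coil spring to test, plain steel, standing on end: 28 mm outside, 24 mm inside diameter, 60 mm long when new (a sagged one stands up to 12 mm shorter), about 2 N per mm, 40 g. Origin at the centre of its lower end, z up along its axis. Grip it anywhere along its length, best in the lower half, lightly (20 to 30 N).
- tester: the bench spring tester, grey casting, fixed. Origin on the bench under the plate's middle; x along the hinge pin, -y from hinge towards plate (the way the lever lies when down), z up. Base 110 mm in x, in y from -65 to +185 mm, 22 mm high; the flat load dial (80 mm across, 46 mm high) is at x 98, y 10 mm; the quadrant stands behind the hinge (y 90 to 215, x 20 to 35 mm, up to 200 mm high).
- plate: the tester's round steel plate, 54 mm across, on which the spring stands; it rests on the dial's load cell and sinks 0.1 mm per N. Origin at the centre of its underside, z up, x and y as tester; its upper face is 8.5 mm above the origin (34 mm above the bench). A chamfered boss 19 mm across and 6 mm high in its middle fits inside the spring's end.
- hinge (a point): the middle of the lever's hinge pin, 100 mm to the plate's +y side and 85 mm above the bench; the pin runs along the tester's x axis; its cheeks reach 100 mm above the bench.
- handle (a point): the point to grip on the lever's hand bar: black round bar, 16 mm thick, parallel to the hinge pin, 220 mm from it, standing out to 92 mm on the tester's -x side of the 12 mm wide lever; this point is on the bar's axis, 55 mm out. At rest it is about 302 mm above the bench and can be taken from above; the bar may turn between the fingers while it follows its arc about the hinge.
- lever (a joint): angle of the lever, rad: 0 at rest (leaning back 10 degrees past upright on a stop; its weight keeps it there), growing as it is pulled down; 1.745 when level. 30 N on the spring takes about 12 N at the hand bar. The foot meets a new spring at about 1.51, a sagged one up to 0.12 later; 30 N comes at 1.69 to 1.82, unlike for each spring. 0.01 rad is 1 mm at the spring (1.7 N), 2.2 mm at the bar.
- foot: the lever's round steel pressure foot, 34 mm across, which swivels to lie flat on the spring; origin on its swivel pin, 100 mm from the hinge along the lever, 14 mm above its underside. When the lever is level it is straight over the middle of the plate.
- load_dial (a joint): angle of the load dial's hand, rad, growing clockwise seen from above: 15 N per rad, so 0 is no load and the long line, 30 N, is at 2.0; short lines every 5 N, full scale 50 N. Reads the load on the plate.
- drag_hand (a joint): angle of the drag hand on the upright quadrant, rad: a thin black hand that a pin on the lever pushes ahead and friction leaves at the farthest point; it then reads the largest value the lever joint has had since it was touched (within 0.005). The long reference line is at 1.755: smaller is short of it (spring good), larger is past it (spring sagged).
- drag_tip (a point): the outer end of the drag hand, 113 mm from the hinge pin
- mark (a point): the long reference line on the quadrant, 105 mm from the hinge pin, nearly above it; the quadrant faces the tester's +x side
- tray: oblong black parts tray for passed springs, 130 mm (x) by 150 mm (y), 34 mm high, 4 mm floor and walls; a partition 26 mm to the +y side of the middle parts off a narrow side where passed springs lie. Origin under its centre.
- tray_floor (a point): middle of the floor of the tray's wide, empty compartment (122 mm in x by 96 mm in y), 4 mm above the bench
- tin: round open scrap tin, sheet metal, 116 mm across and 60 mm high, wall 2 mm, floor 3 mm; a few nuts lie near its wall. Origin under its centre.
- tin_floor (a point): centre of the tin's inner floor
- screwdriver: screwdriver lying on the bench, to be left alone; origin under its middle
- marker: black marker pen, 130 mm long, lying, to be left alone
- tape_roll: roll of tape, 84 mm across, 24 mm high, to be left alone
- bolt_jar: glass jar, 56 mm across and 62 mm high, to be left alone
- steel_rule: steel rule, 300 by 26 mm, lying flat, to be left alone
- scissors: scissors, about 190 mm long, lying flat, to be left alone
- spark_plug: spark plug, 80 mm long, lying, to be left alone

How it is judged:
By the outcome, as a careful person would: the job done as asked, in the order asked, and still so for the second after the job is handed in, with the robot touching nothing.
It also fails if it takes over 69 s, if anything falls off the work surface, if the arm or the gripper's body presses on something with over 40 N, if the wrist force passes 120 N, or if a joint passes its speed limit or range.

## Robot

A 7-joint arm with a two-finger parallel gripper is mounted at the origin on the work surface. World frame = base frame: x ahead of the robot, y to its left, z up, the work surface at z = 0. Lengths are in m, angles in degrees, forces in N, time in s.
With the tool pointing down it reaches from about 0.425 to 0.875 m from the base axis. Payload 4.7 kg.
Tool frame: the origin (TCP) lies midway between the tips of the shut fingers; the grasp point (between the pads) lies env.grip_point_offset behind it (env.grip_point_offset is the distance from the TCP to the grasp point, in m); z points along the fingers, y is the line along which they close (so a half turn about z gives the same grasp; the last joint's range is limited). The gripper opens to 87 mm and grips with 3 to 60 N. Pads are 19 mm wide; open, the fingers measure 117 mm over their backs; the gripper's body (75 mm by 190 mm) begins 51 mm behind the grasp point.
Start: joints at [64.062, 18.392, -4.016, 83.108, 1.295, 78.541, -3.26], TCP at [0.293, -0.58, 0.223] pointing down, gripper open.
Joint ranges: [-163.93, 163.93], [-17.29, 119.83], [-79.2, 71.16], [3.27, 140.29], [-89.18, 269.18], [5.43, 117.66], [-154.24, 154.24]. Speed limits (degrees/s): [147.25, 147.25, 180, 180, 180, 180, 180].

## Interface

Orientations are given as [roll, pitch, yaw] about the fixed x, y, z axes, in that order (R = Rz(yaw) Ry(pitch) Rx(roll)).
In Python, from cell import env gives the robot as it stands.
- The arm moves only by the shell command python3 -m creep 'ROWS' [FORCE]. ROWS is a JSON object of lists of equal length, an entry for each row: "translation": the shift along the tool's x, y, z in units of 0.08 m (1.0 is 0.08 m), a list of three; "turn": the turn, a rotation vector about the tool's x, y, z in units of 180 degrees (1.0 is 180 degrees), a list of three; "grip": the opening, from 0 (shut) to 1 (fully open). In form: {"translation": [[x, y, z], ...], "turn": [[ax, ay, az], ...], "grip": [grip, ...]}. A call has 1 to 5 rows; each row shifts and turns the commanded pose from where the row before left it, along the tool's axes as they then stand; what a row does not reach is not made up. A row lasts 1/8 s, in which the tool goes at most 62.5 mm and 10.7 degrees, less where a joint would pass 70% of its speed; a pose out of reach is approached as far as the arm can. A call with a number of a shift or a turn outside -1 to 1 is refused whole. A call with a gripper value outside its range is refused whole. The fingers move at their own pace and stop on an object; FORCE is the grip in N (left out, the last holds). Time passes only in rows, so rows that do not move let the fingers close. It gives the time, the measured TCP pose, the force, the opening and the grip force at its end, in the units of the state.
- env.get_obs(): the state, without advancing time (a new reading comes with each control period).
- env.read_camera(name): name is "scene" or "top" or "wrist"; returns a dict with "frame" (384x512x3 uint8, red, green, blue), "z_map" (384x512 float32, m along the optical axis (not along the pixel's ray), 0 where there is no reading), "K" (3x3 intrinsics, pixels), "rvec" (rotation vector, rad) and "tvec" (3), from world to camera coordinates, as OpenCV has them. Camera axes: x right, y down, z forward; pixel columns grow to the right and rows downward; lengths in m; the calibration is good to about 2 mm. A picture is of the moment at which its call begins.
- env.sign_off(): hands the job in; it is judged then, once.
The state is a dict: "time_s": time; "qpos": joint angles; "joint_velocities": joint speeds; "effort": joint torques, N m; "tool_pos": TCP position; "tool_rot": TCP orientation; "force": force on the tool from outside, world axes, zero at the start; "wrist_torque": the same for the moment, N m; "grip_width": finger opening in m; "grasp_force": force on a finger pad.
Only numpy, scipy, OpenCV 4.12 (cv2) and the standard library are available. Lean on these libraries where they do the work, as an engineer would, in place of code of your own. Each camera call takes 0.05 s, during which the arm holds its last target. There are 200 camera calls.

## Working session

There is one attempt and no reset: what is moved stays moved. The work goes in short steps, Python scripts to look and compute and a shell command to move; the robot and the scene stay as the last step left them, time stands still between calls to the robot, and variables do not carry over. Pictures are saved under pics/ and viewed, at most 10 in all, crops included, and the job is handed in when it is done.

```bash
ls; mkdir -p pics; python3 - <<'E'
from cell import env
import cv2,numpy as np
print(env.get_obs(), env.grip_point_offset)
ims=[]
for n in ("scene","top","wrist"):
    c=env.read_camera(n); np.savez(f"pics/{n}0.npz",**c); cv2.imwrite(f"pics/{n}0.png",c["frame"][:,:,::-1]); print(n,c["K"].tolist(),c["rvec"],c["tvec"],(c["z_map"]>0).mean())
E
```

```text
pics
{'time_s': 0.0, 'qpos': array([64.06306614, 18.43662668, -4.0166552 , 83.17698706,  1.29632003,
       78.54007608, -3.25892356]), 'joint_velocities': array([ 0.06060263, -0.01508697,  0.03483374, -0.01464739,  0.03959357,
       -0.04457449, -0.00734318]), 'effort': array([-2.16248504e-04, -4.91286707e+01, -4.03952440e-01, -3.12526631e+01,
       -6.39117393e-02,  4.34871786e-02,  1.87100641e-04]), 'tool_pos': array([ 0.29221435, -0.57997892,  0.22147098]), 'tool_rot': array([-1.79891634e+02,  6.80008911e-03,  2.67491423e+01]), 'force': array([ 0.54835747, -0.14131581,  0.62895213]), 'wrist_torque': array([ 0.01564816, -0.01527577, -0.02037907]), 'grasp_force': 0.0, 'grip_width': 0.08721121538993197} 0.0187
scene [[423.26024722018354, 0.0, 252.40461850644914], [0.0, 423.26024722018354, 188.49355708834133], [0.0, 0.0, 1.0]] [ 2.24689701  1.11339292 -0.36722576] [-0.30922546 -0.22625304  1.58951627] 0.9957071940104166
top [[408.1574111818384, 0.0, 255.7643959017445], [0.0, 408.1574111818384, 195.1397618132247], [0.0, 0.0, 1.0]] [ 2.13616585 -2.17048649  0.18460238] [-0.01662664  0.56074302  1.1739224 ] 0.9962056477864584
wrist [[287.1432840976642, 0.0, 255.26471489925788], [0.0, 287.1432840976642, 190.20882353077027], [0.0, 0.0, 1.0]] [-2.46603347  1.51709832  0.21646202] [-0.64869063 -0.03354711  0.38959889] 0.9960378011067709
```

View pics/top0.png

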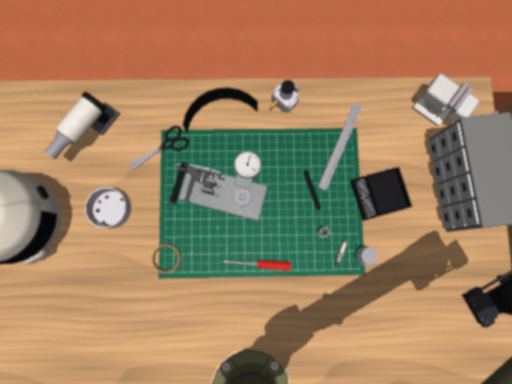

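View pics/scene0.png

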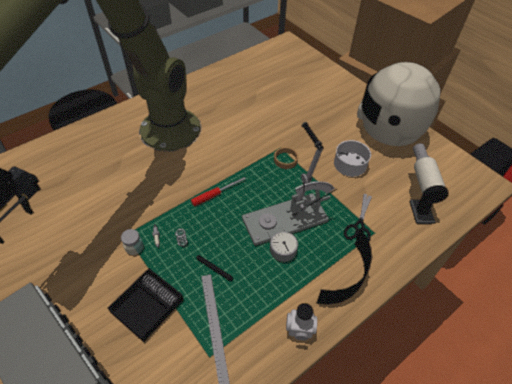

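```bash
cat > h.py <<'E'
import numpy as np, cv2
from cell import env
def cam(n,save=None):
    c=env.read_camera(n)
    if save: cv2.imwrite(save,c["frame"][:,:,::-1])
    return c
def ray(c,px,z):
    "pixel(s) -> world on plane z"
    R=cv2.Rodrigues(np.asarray(c["rvec"],float))[0]; t=np.asarray(c["tvec"],float).ravel()
    o=-R.T@t; p=np.atleast_2d(px).astype(float)
    d=(R.T@np.linalg.inv(c["K"])@np.c_[p,np.ones(len(p))].T).T
    return o+d*((z-o[2])/d[:,2])[:,None]
def cloud(c):
    R=cv2.Rodrigues(np.asarray(c["rvec"],float))[0]; t=np.asarray(c["tvec"],float).ravel()
    v,u=np.mgrid[:384,:512]; Z=c["z_map"]; K=c["K"]
    P=np.stack([(u-K[0,2])/K[0,0]*Z,(v-K[1,2])/K[1,1]*Z,Z],-1)
    return (P-t)@R
def proj(c,P):
    return cv2.projectPoints(np.atleast_2d(P).astype(float),np.asarray(c["rvec"],float),np.asarray(c["tvec"],float),c["K"],None)[0][:,0]
E
python3 - <<'E'
from h import *
for n in ("top",):
    c=dict(np.load(f"pics/{n}0.npz")); W=cloud(c)
    for nm,(u,v) in dict(plate=(242,197),spring=(323,231),dial=(247,164),tin=(107,207),h1=(185,167),h2=(180,184),h3=(174,200),tray=(381,193),mat=(290,210)).items():
        print(nm,W[v,u].round(3), ray(c,(u,v),.05).round(3))
    # lever bar: high points
    m=(W[...,2]>.28)&(np.abs(np.mgrid[:384,:512][1]-185)<40)&(np.abs(np.mgrid[:384,:512][0]-185)<40)
    P=W[m]; print(len(P),P.mean(0)); q=P[:,:2]-P[:,:2].mean(0); U,S,Vt=np.linalg.svd(q); print(Vt[0],(q@Vt[0]).min(),(q@Vt[0]).max(), P[:,2].max())
    # base : gray low height .022
    m=(np.abs(W[...,2]-.022)<.006); ys,xs=np.where(m); s=(xs>165)&(xs<270)&(ys>160)&(ys<222)
    P=W[ys[s],xs[s]]; r=cv2.minAreaRect((P[:,:2]*1000).astype(np.float32)); print('base',r,cv2.boxPoints(r))
    # tray
    m=(W[...,2]>.026)&(W[...,2]<.04); ys,xs=np.where(m); s=(xs>345)&(xs<416)&(ys>160)&(ys<225)
    P=W[ys[s],xs[s]]; r=cv2.minAreaRect((P[:,:2]*1000).astype(np.float32)); print('tray',r)
    m=(W[...,2]>.05)&(W[...,2]<.07); ys,xs=np.where(m); s=(xs>80)&(xs<135)&(ys>180)&(ys<232)
    P=W[ys[s],xs[s]]; print('tin',cv2.minEnclosingCircle((P[:,:2]*1000).astype(np.float32)))
    m=(W[...,2]>.035)&(W[...,2]<.07); ys,xs=np.where(m); s=(xs>310)&(xs<337)&(ys>220)&(ys<242)
    P=W[ys[s],xs[s]]; print('spring',len(P),P.mean(0),P[:,2].max(),cv2.minEnclosingCircle((P[:,:2]*1000).astype(np.float32)))
a=cv2.imread("pics/top0.png")[150:250,150:270]; b=cv2.imread("pics/scene0.png")[110:270,220:380]
cv2.imwrite("pics/z0.png",np.hstack([cv2.resize(a,(480,400),interpolation=2)[:, :400],cv2.resize(b,(400,400),interpolation=2)]))
E
```

```text
plate [0.556 0.016 0.037] [[0.554 0.015 0.05 ]]
spring [ 0.453 -0.23  -0.001] [[ 0.45  -0.221  0.05 ]]
dial [ 0.654 -0.001  0.048] [[ 0.654 -0.001  0.05 ]]
tin [0.537 0.427 0.002] [[0.53  0.411 0.05 ]]
h1 [0.59  0.145 0.306] [[0.647 0.184 0.05 ]]
h2 [0.549 0.156 0.308] [[0.596 0.198 0.05 ]]
h3 [0.512 0.17  0.307] [[0.548 0.216 0.05 ]]
tray [ 0.567 -0.414  0.004] [[ 0.56  -0.399  0.05 ]]
mat [ 0.519 -0.131  0.   ] [[ 0.513 -0.126  0.05 ]]
337 [0.54469811 0.15364909 0.34822607]
[0.85069854 0.52565388] -0.22053902127403804 0.04933713762234252 1.2445746695458744
base ((588.7926025390625, 70.6164779663086), (250.10667419433594, 142.4720916748047), 74.0635986328125) [[485.95847  -30.071396]
 [622.9549   -69.18999 ]
 [691.6267   171.30435 ]
 [554.6303   210.42294 ]]
tray ((563.08984375, -407.2215576171875), (130.02627563476562, 153.38267517089844), 14.778284072875977)
tin ((528.3844604492188, 415.1434631347656), 59.65704345703125)
spring 33 [ 0.4472624  -0.22502309  0.04891427] 0.05632720043168873 ((447.5787353515625, -224.67950439453125), 14.078242301940918)
```

View pics/z0.png

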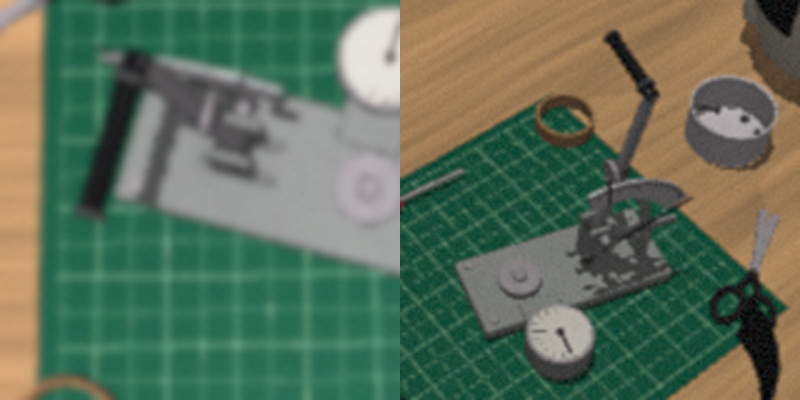

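```bash
cat >> h.py <<'E'
def go(tgt,yaw=None,q=False):
    "units to reach TCP target, in current tool axes (translate) and turn"
    from scipy.spatial.transform import Rotation as Rn
    o=env.get_obs(); R=Rn.from_euler('xyz',o["tool_rot"],degrees=True)
    yaw=o["tool_rot"][2] if yaw is None else yaw
    T=Rn.from_euler('xyz',[180,0,yaw],degrees=True)
    d=np.asarray(tgt)-o["tool_pos"]
    print("t",o["time_s"],"pos",o["tool_pos"].round(4),"rot",o["tool_rot"].round(2),"f",o["force"].round(1),"w",round(o["grip_width"],4),"gf",round(float(o["grasp_force"]),1))
    print("units cur axes",(R.inv().apply(d)/.08).round(3),"| after turn",(T.inv().apply(d)/.08).round(3),"| turn",((R.inv()*T).as_rotvec(degrees=True)/180).round(4))
E
python3 -m creep '{"translation":[[0,0,0.154],[0,0,0.154],[0,0,0.154],[0,0,0.154],[0,0,0.154]],"turn":[[0,0,-0.0526],[0,0,-0.0526],[0,0,-0.0526],[0,0,-0.0526],[0,0,-0.0526]],"grip":[0.8,0.8,0.8,0.8,0.8]}' 25
python3 -m creep '{"translation":[[0.4,0.05,0],[0.7,0.09,0],[0.7,0.09,0],[0.7,0.09,0],[0.7,0.09,0]],"turn":[[0,0,0],[0,0,0],[0,0,0],[0,0,0],[0,0,0]],"grip":[0.8,0.8,0.8,0.8,0.8]}'
python3 -m creep '{"translation":[[0.7,0.09,0],[0.5,0.07,0],[0.3,0.03,0],[0,0,0],[0,0,0]],"turn":[[0,0,0],[0,0,0],[0,0,0],[0,0,0],[0,0,0]],"grip":[0.7,0.7,0.7,0.7,0.7]}'
python3 - <<'E'
from h import *
go([.4475,-.2247,.16],74)
c=cam("wrist","pics/w1.png"); np.savez("pics/w1.npz",**c)
print(proj(c,[[.4475,-.2247,0],[.4475,-.2247,.05],[.39,-.21,.0]]))
W=cloud(c); m=(W[...,2]>.03)&(W[...,2]<.064)&(np.hypot(W[...,0]-.4475,W[...,1]+.2247)<.03)
P=W[m]; print(len(P)); 
if len(P): print(cv2.minEnclosingCircle((P[:,:2]*1000).astype(np.float32)),np.percentile(P[:,2],[50,95,99.5]))
E
```

```text
time_s: 0.78
tool_pos: [0.2924, -0.5802, 0.1601]
tool_rot: [-180.0, -0.0, 74.4]
force: [-0.7, -0.6, -0.6]
grip_width: 0.0695
grasp_force: 0.0
time_s: 1.4
tool_pos: [0.3947, -0.3414, 0.1608]
tool_rot: [-180.0, 0.0, 74.1]
force: [1.1, -0.6, 0.7]
grip_width: 0.0694
grasp_force: 0.0
time_s: 2.02
tool_pos: [0.4411, -0.2333, 0.1608]
tool_rot: [-180.0, 0.0, 74.0]
force: [-0.5, -0.1, 0.8]
grip_width: 0.0611
grasp_force: 0.0
t 2.025 pos [ 0.4411 -0.2333  0.1608] rot [-1.7998e+02  4.0000e-02  7.4010e+01] f [-0.5 -0.1  0.8] w 0.0611 gf 0.0
units cur axes [0.126 0.047 0.01 ] | after turn [0.126 0.047 0.01 ] | turn [-0.0001  0.0002  0.0001]
[[258.6675758  167.92910021]
 [259.26134022 178.38286945]
 [206.74292054 169.36185651]]
382
((448.3892517089844, -223.98548889160156), 13.91960334777832) [0.04860192 0.05320713 0.05392455]
```

View pics/w1.png

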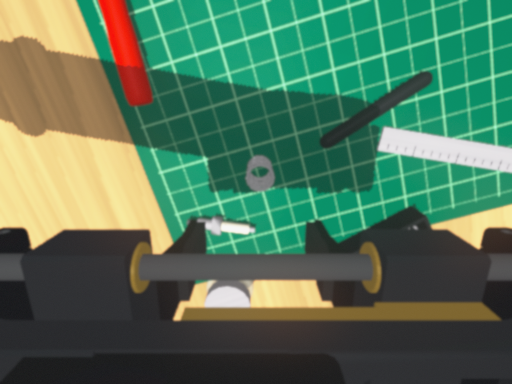

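```bash

python3 -m creep '{"translation":[[0.135,0.05,0.2],[0,0,0.5],[0,0,0.5],[0,0,0.45],[0,0,0.26]],"turn":[[0,0,0],[0,0,0],[0,0,0],[0,0,0],[0,0,0]],"grip":[0.7,0.7,0.7,0.7,0.7]}' 25
python3 -m creep '{"translation":[[0,0,0],[0,0,0],[0,0,0],[0,0,0],[0,0,0]],"turn":[[0,0,0],[0,0,0],[0,0,0],[0,0,0],[0,0,0]],"grip":[0.7,0.1,0.1,0.1,0.1]}' 25
python3 -c "
from h import *
go([.556,.016,.16])"
```

```text
time_s: 2.7
tool_pos: [0.4469, -0.2217, 0.005]
tool_rot: [-179.8, -0.1, 74.1]
force: [0.8, -0.1, 0.7]
grip_width: 0.0609
grasp_force: 0.0
time_s: 3.32
tool_pos: [0.4488, -0.223, 0.0086]
tool_rot: [180.0, 0.0, 74.1]
force: [0.8, -0.2, 2.2]
grip_width: 0.029
grasp_force: 25.3
t 3.325 pos [ 0.4488 -0.223   0.0086] rot [1.7995e+02 3.0000e-02 7.4080e+01] f [ 0.8 -0.2  2.2] w 0.029 gf 25.3
units cur axes [ 3.239  0.47  -1.893] | after turn [ 3.24   0.469 -1.892] | turn [0.0003 0.0001 0.    ]
```

```bash

python3 -m creep '{"translation":[[0,0,-0.2],[0,0,-0.5],[0,0,-0.6],[0.3,0.07,-0.4],[0.5,0.12,-0.2]],"turn":[[0,0,0],[0,0,0],[0,0,0],[0,0,0],[0,0,0]],"grip":[0.1,0.1,0.1,0.1,0.1]}' 25
python3 -m creep '{"translation":[[0.5,0.12,0],[0.5,0.12,0],[0.3,0.04,0],[0,0,0],[0,0,0]],"turn":[[0,0,0],[0,0,0],[0,0,0],[0,0,0],[0,0,0]],"grip":[0.1,0.1,0.1,0.1,0.1]}' 25
python3 - <<'E'
from h import *
go([.556,.016,.16])
c=cam("wrist","pics/w2.png"); np.savez("pics/w2.npz",**c)
print(proj(c,[.556,.016,.035]))
W=cloud(c); m=(W[...,2]>.030)&(W[...,2]<.044)&(np.hypot(W[...,0]-.556,W[...,1]-.016)<.04)
P=W[m]; print(len(P),cv2.minEnclosingCircle((P[:,:2]*1000).astype(np.float32)),np.percentile(P[:,2],[5,50,95]))
m=(W[...,2]>.0375)&(W[...,2]<.046)&(np.hypot(W[...,0]-.556,W[...,1]-.016)<.02)
P=W[m]; print(len(P),P.mean(0) if len(P) else 0)
g=cv2.cvtColor(c["frame"],cv2.COLOR_RGB2GRAY); u,v=proj(c,[.556,.016,.035])[0].astype(int)
cv2.imwrite("pics/w2z.png",cv2.resize(c["frame"][max(0,v-60):v+60,u-80:u+80,::-1],(800,600),interpolation=2))
E
```

```text
time_s: 3.95
tool_pos: [0.4817, -0.1666, 0.1636]
tool_rot: [179.7, 0.1, 73.9]
force: [0.9, -0.1, -0.6]
grip_width: 0.0288
grasp_force: 25.0
time_s: 4.58
tool_pos: [0.5304, -0.0729, 0.1605]
tool_rot: [180.0, 0.1, 74.0]
force: [-0.5, 0.0, 0.2]
grip_width: 0.0287
grasp_force: 25.0
t 4.575 pos [ 0.5304 -0.0729  0.1605] rot [1.7999e+02 7.0000e-02 7.4030e+01] f [-0.5  0.   0.2] w 0.0287 gf 25.0
units cur axes [1.156 0.002 0.005] | after turn [1.156 0.002 0.007] | turn [0.0001 0.0004 0.    ]
[[255.54944927  89.61917002]]
2641 ((558.0809936523438, 17.609411239624023), 26.916330337524414) [0.03181699 0.0330763  0.03895258]
280 [0.55805053 0.01753194 0.03889159]
```

View pics/w2.png

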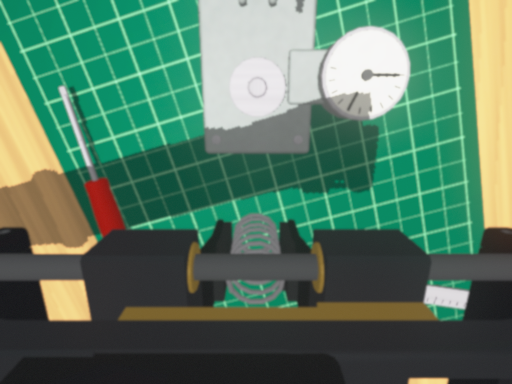

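```bash

python3 -m creep '{"translation":[[0.3,0.02,0],[0.5,0,0],[0.396,0,0.3],[0,0,0.4],[0,0,0.4]],"turn":[[0,0,0],[0,0,0],[0,0,0],[0,0,0],[0,0,0]],"grip":[0.1,0.1,0.1,0.1,0.1]}' 25
python3 -m creep '{"translation":[[0,0,0.2],[0,0,0.06],[0,0,0],[0,0,0.05],[0,0,0]],"turn":[[0,0,0],[0,0,0],[0,0,0],[0,0,0],[0,0,0]],"grip":[0.1,0.1,0.1,0.1,0.1]}' 25
python3 - <<'E'
from h import *
go([.5583,.0186,.043])
c=cam("scene"); u,v=proj(c,[.556,.016,.05])[0].astype(int); print(u,v)
cv2.imwrite("pics/s3.png",cv2.resize(c["frame"][v-45:v+45,u-60:u+60,::-1],(800,600),interpolation=2))
E
```

```text
time_s: 5.25
tool_pos: [0.5586, 0.0186, 0.0714]
tool_rot: [180.0, 0.1, 74.0]
force: [0.1, -0.8, -0.7]
grip_width: 0.0289
grasp_force: 25.0
time_s: 5.88
tool_pos: [0.5588, 0.02, 0.0477]
tool_rot: [180.0, 0.0, 74.1]
force: [0.1, -0.5, -0.4]
grip_width: 0.0287
grasp_force: 25.0
t 5.875 pos [0.5588 0.02   0.0477] rot [1.7996e+02 1.0000e-02 7.4090e+01] f [ 0.1 -0.5 -0.4] w 0.0287 gf 25.0
units cur axes [-0.018 -0.001  0.059] | after turn [-0.019 -0.001  0.059] | turn [0.0002 0.     0.    ]
266 215
```

View pics/s3.png

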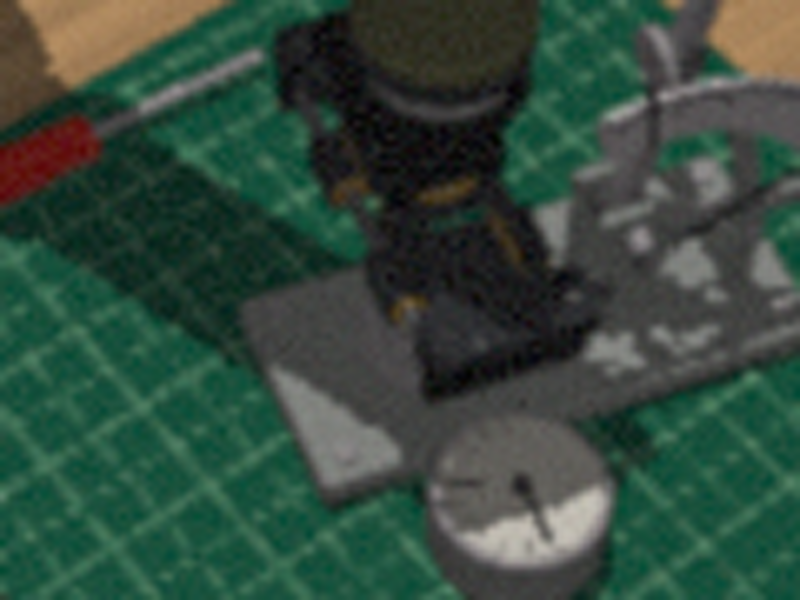

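```bash

python3 -m creep '{"translation":[[-0.018,0,0.03],[0,0,0.03],[0,0,0],[0,0,0.01],[0,0,0]],"turn":[[0,0,0],[0,0,0],[0,0,0],[0,0,0],[0,0,0]],"grip":[0.1,0.1,0.1,0.1,0.1]}' 25
python3 -c "
from h import *
go([.5583,.0186,.0426])"
```

```text
time_s: 6.55
tool_pos: [0.5582, 0.0184, 0.0421]
tool_rot: [180.0, 0.0, 74.1]
force: [-1.0, -1.7, 4.9]
grip_width: 0.0292
grasp_force: 25.0
t 6.55 pos [0.5582 0.0184 0.0421] rot [1.7999e+02 3.0000e-02 7.4080e+01] f [-1.  -1.7  4.9] w 0.0292 gf 25.0
units cur axes [ 0.002  0.    -0.006] | after turn [ 0.002  0.    -0.006] | turn [0.0001 0.0002 0.    ]
```

```bash

python3 -m creep '{"translation":[[0,0,0],[0,0,0],[0,0,0],[0,0,-0.3],[0,0,-0.6]],"turn":[[0,0,0],[0,0,0],[0,0,0],[0,0,0],[0,0,0]],"grip":[0.5,0.5,0.5,0.5,0.5]}' 25
python3 -m creep '{"translation":[[0,0,-0.6],[-0.4,0,-0.4],[-0.4,0,-0.2],[-0.2,0,0],[0,0,0]],"turn":[[0,0,0],[0,0,0],[0,0,0],[0,0,0],[0,0,0]],"grip":[0.5,0.5,0.5,0.5,0.5]}' 25
python3 - <<'E'
from h import *
c=cam("wrist","pics/w4.png"); np.savez("pics/w4.npz",**c)
W=cloud(c); m=(W[...,2]>.06)&(W[...,2]<.1)&(np.hypot(W[...,0]-.558,W[...,1]-.0175)<.03)
P=W[m]; print(len(P),cv2.minEnclosingCircle((P[:,:2]*1000).astype(np.float32)),np.percentile(P[:,2],[5,50,95,99]))
# handle
o=np.array([.558,.0175,0]); th=np.radians(-16); ex=np.array([np.cos(th),np.sin(th),0]); ey=np.array([-np.sin(th),np.cos(th),0])
H=o-.055*ex+.1382*ey+[0,0,.302]; print("handle",H)
go(H-[0,0,.0187-.08],164)
t=dict(np.load("pics/top0.npz")); W=cloud(t); m=(W[...,2]>.295)&(W[...,2]<.33)&(np.hypot(W[...,0]-.55,W[...,1]-.16)<.08); P=W[m]
r=cv2.minAreaRect((P[:,:2]*1000).astype(np.float32)); print(len(P),P.mean(0),r)
for s in(-.09,-.055,-.01):print((o+s*ex+.1382*ey).round(4))
E
```

```text
time_s: 7.18
tool_pos: [0.5563, 0.0186, 0.1124]
tool_rot: [-179.7, 0.0, 74.1]
force: [0.7, 0.2, 0.2]
grip_width: 0.0434
grasp_force: 0.0
time_s: 7.8
tool_pos: [0.5356, -0.0591, 0.2086]
tool_rot: [-179.9, 0.0, 74.0]
force: [0.0, -0.1, -0.8]
grip_width: 0.044
grasp_force: 0.0
271 ((557.8222045898438, 17.277311325073242), 13.90186595916748) [0.06545671 0.085871   0.08738997 0.08805634]
handle [0.54322369 0.16550642 0.302     ]
t 7.85 pos [ 0.5357 -0.0576  0.2085] rot [-1.7989e+02 -3.0000e-02  7.4070e+01] f [-0.1  1.1 -0.1] w 0.0436 gf 0.0
units cur axes [ 2.709 -0.679 -1.932] | after turn [ 0.678  2.707 -1.935] | turn [-3.000e-04 -6.000e-04 -4.996e-01]
310 [0.55089722 0.16144849 0.30721075] ((551.7593994140625, 162.06198120117188), (19.551326751708984, 102.13106536865234), 73.28538513183594)
[0.5096 0.1752 0.    ]
[0.5432 0.1655 0.    ]
[0.5865 0.1531 0.    ]
```

View pics/w4.png

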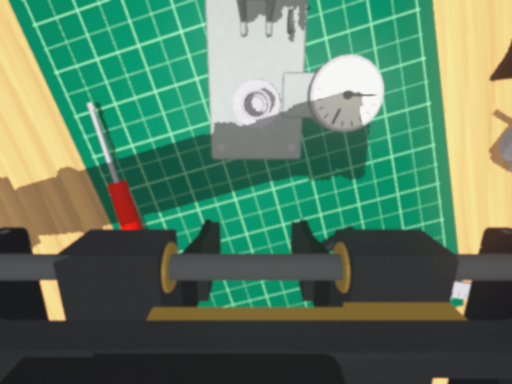

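```bash

python3 -m creep '{"translation":[[0,0,-0.4],[0,0,-0.4],[0,0,-0.4],[0,0,-0.4],[0,0,-0.335]],"turn":[[0,0,-0.0555],[0,0,-0.0555],[0,0,-0.0555],[0,0,-0.0555],[0,0,-0.0555]],"grip":[0.5,0.5,0.5,0.5,0.5]}' 25
python3 -m creep '{"translation":[[0,0,0],[0,0,0],[0,0,0],[0,0,0],[0.1,0.3,0]],"turn":[[0,0,-0.0555],[0,0,-0.0555],[0,0,-0.0555],[0,0,-0.0555],[0,0,0]],"grip":[0.5,0.5,0.5,0.5,0.5]}' 25
python3 -m creep '{"translation":[[0.15,0.6,0],[0.15,0.6,0],[0.15,0.6,0],[0.13,0.4,0],[0,0.2,0]],"turn":[[0,0,0],[0,0,0],[0,0,0],[0,0,0],[0,0,0]],"grip":[0.5,0.5,0.5,0.5,0.5]}' 25
python3 - <<'E'
from h import *
H=np.array([.5432,.1655,.302]); go(H-[0,0,.0187],164)
c=cam("wrist","pics/w5.png"); print(proj(c,H))
W=cloud(c); m=(W[...,2]>.295)&(W[...,2]<.33)&(np.hypot(W[...,0]-.55,W[...,1]-.16)<.08); P=W[m]
if len(P):
  r=cv2.minAreaRect((P[:,:2]*1000).astype(np.float32)); print(len(P),P.mean(0),P[:,2].max(),r)
E
```

```text
time_s: 8.48
tool_pos: [0.5365, -0.056, 0.3647]
tool_rot: [180.0, -0.1, 124.5]
force: [1.1, 0.1, -0.7]
grip_width: 0.0438
grasp_force: 0.0
time_s: 9.1
tool_pos: [0.5353, -0.033, 0.3629]
tool_rot: [180.0, -0.1, 164.0]
force: [0.3, -0.1, -0.6]
grip_width: 0.0435
grasp_force: 0.0
time_s: 9.72
tool_pos: [0.5419, 0.1696, 0.3637]
tool_rot: [179.9, -0.1, 164.4]
force: [1.0, -0.1, 0.4]
grip_width: 0.0435
grasp_force: 0.0
t 9.725 pos [0.5419 0.1696 0.3637] rot [ 1.7993e+02 -1.3000e-01  1.6442e+02] f [ 1.  -0.1  0.4] w 0.0435 gf 0.0
units cur axes [-0.032 -0.046  1.005] | after turn [-0.03  -0.044  1.005] | turn [ 0.0004 -0.0007  0.0023]
[[250.08382777 207.08658634]]
1888 [0.54017369 0.16710735 0.30669179] 0.31174827979967257 ((543.986572265625, 166.60220336914062), (20.83551025390625, 83.23800659179688), 73.47398376464844)
```

```bash

python3 -m creep '{"translation":[[-0.03,-0.04,0.2],[0,0,0.3],[0,0,0.3],[0,0,0.2],[0,0,0]],"turn":[[0,0,0.005],[0,0,0],[0,0,0],[0,0,0],[0,0,0]],"grip":[0.5,0.5,0.5,0.5,0.5]}' 25
python3 -m creep '{"translation":[[0,0,0],[0,0,0],[0,0,0],[0,0,0]],"turn":[[0,0,0],[0,0,0],[0,0,0],[0,0,0]],"grip":[0,0,0,0]}' 20
python3 - <<'E'
from h import *
H=np.array([.5432,.1655,.302]); go(H-[0,0,.0187],163.5)
E
```

```text
time_s: 10.4
tool_pos: [0.5442, 0.1594, 0.2828]
tool_rot: [-179.9, -0.1, 163.0]
force: [-0.0, 0.1, 0.6]
grip_width: 0.0435
grasp_force: 0.0
time_s: 10.9
tool_pos: [0.5452, 0.1611, 0.2851]
tool_rot: [180.0, 0.1, 163.1]
force: [0.9, 0.8, 0.9]
grip_width: 0.0156
grasp_force: 20.0
t 10.9 pos [0.5452 0.1611 0.2851] rot [1.7996e+02 6.0000e-02 1.6312e+02] f [0.9 0.8 0.9] w 0.0156 gf 20.0
units cur axes [0.04  0.046 0.023] | after turn [0.04  0.046 0.023] | turn [ 0.0002  0.0003 -0.0021]
```

```bash

python3 -m creep '{"translation":[[0,-0.19,-0.024],[0,-0.336,-0.009],[0,-0.381,0.04]],"turn":[[0,0,0],[0,0,0],[0,0,0]],"grip":[0,0,0]}' 20
python3 -m creep '{"translation":[[0,-0.372,0.094],[0,-0.355,0.144],[0,-0.332,0.191]],"turn":[[0,0,0],[0,0,0],[0,0,0]],"grip":[0,0,0]}' 20
python3 -c "
from h import *
go([.5,0,.1])"
```

```text
time_s: 11.28
tool_pos: [0.5242, 0.0906, 0.2847]
tool_rot: [179.9, 0.1, 163.1]
force: [4.0, 0.8, -1.8]
grip_width: 0.015
grasp_force: 20.0
time_s: 11.65
tool_pos: [0.4997, 0.0082, 0.25]
tool_rot: [180.0, 0.2, 163.0]
force: [6.2, 0.9, -3.5]
grip_width: 0.0154
grasp_force: 20.0
t 11.65 pos [0.4997 0.0082 0.25  ] rot [179.99   0.19 163.01] f [ 6.2  0.9 -3.5] w 0.0154 gf 20.0
units cur axes [-0.027 -0.097  1.875] | after turn [-0.033 -0.097  1.875] | turn [0.     0.0011 0.    ]
```

```bash

python3 -m creep '{"translation":[[-0.01,-0.302,0.236],[0,-0.266,0.276],[0,-0.226,0.31]],"turn":[[0,0,0],[0,0,0],[0,0,0]],"grip":[0,0,0]}' 20
python3 -m creep '{"translation":[[0,-0.139,0.252],[0,-0.112,0.265],[0,0,0]],"turn":[[0,0,0],[0,0,0],[0,0,0]],"grip":[0,0,0]}' 20
python3 - <<'E'
from h import *
go([.5,0,.1])
o=np.array([.558,.0175,0]); th=np.radians(-16.2); ex=np.array([np.cos(th),np.sin(th),0]); ey=np.array([-np.sin(th),np.cos(th),0])
D=o+.098*ex+.010*ey+[0,0,.046]
ims=[]
for n in("top","scene"):
    c=cam(n); np.savez(f"pics/{n}6.npz",**c); 
    # rectify the dial face: 90x90mm at 4 px/mm, up = tester +y
    q=[D+(a*ex+b*ey)*.045 for a,b in((-1,1),(1,1),(1,-1),(-1,-1))]
    M=cv2.getPerspectiveTransform(proj(c,np.array(q)).astype(np.float32),np.float32([[0,0],[360,0],[360,360],[0,360]]))
    ims.append(cv2.warpPerspective(c["frame"],M,(360,360),flags=2)); 
u,v=proj(c,o+[0,0,.08])[0].astype(int)
z=cv2.resize(c["frame"][v-50:v+50,u-60:u+60],(288,240),interpolation=2); pad=np.zeros((240,720,3),np.uint8); pad[:,:288]=z
cv2.imwrite("pics/d6.png",np.vstack([np.hstack(ims),pad])[:,:,::-1])
E
```

```text
time_s: 12.02
tool_pos: [0.4816, -0.0526, 0.1837]
tool_rot: [-180.0, 0.1, 163.0]
force: [4.5, 2.0, -3.5]
grip_width: 0.0153
grasp_force: 20.0
time_s: 12.4
tool_pos: [0.4759, -0.072, 0.1416]
tool_rot: [-180.0, 0.1, 163.0]
force: [4.0, -0.8, -2.2]
grip_width: 0.0156
grasp_force: 19.9
t 12.4 pos [ 0.4759 -0.072   0.1416] rot [-1.8000e+02  9.0000e-02  1.6296e+02] f [ 4.  -0.8 -2.2] w 0.0156 gf 19.9
units cur axes [-0.024  0.949  0.52 ] | after turn [-0.025  0.949  0.52 ] | turn [-0.      0.0005 -0.    ]
```

View pics/d6.png

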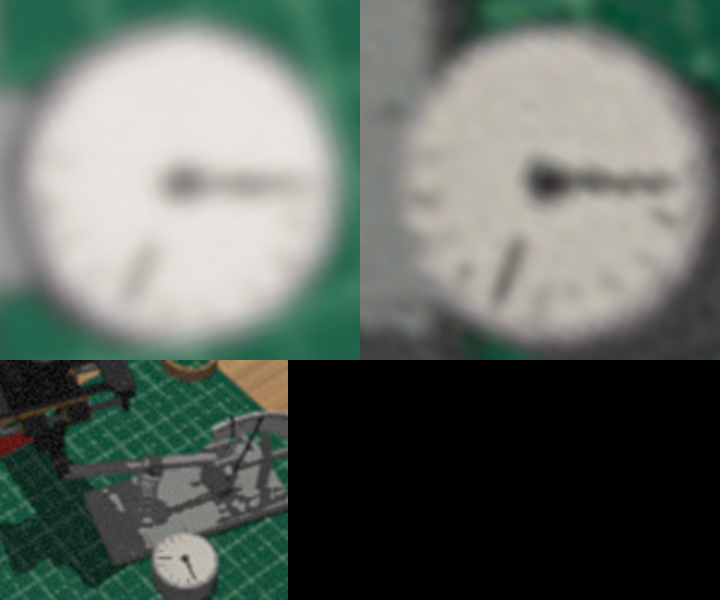

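```bash
cat >> h.py <<'E'
o_=np.array([.558,.0175,0]); th_=np.radians(-16.2); ex=np.array([np.cos(th_),np.sin(th_),0]); ey=np.array([-np.sin(th_),np.cos(th_),0])
def dial(c=None,save=None,cx=(188,181)):
    c=c or cam("scene")
    D=o_+.098*ex+.010*ey+[0,0,.046]
    q=[D+(a*ex+b*ey)*.045 for a,b in((-1,1),(1,1),(1,-1),(-1,-1))]
    M=cv2.getPerspectiveTransform(proj(c,np.array(q)).astype(np.float32),np.float32([[0,0],[360,0],[360,360],[0,360]]))
    g=cv2.warpPerspective(c["frame"],M,(360,360),flags=2)
    if save: cv2.imwrite(save,g[:,:,::-1])
    p=cv2.warpPolar(255-cv2.cvtColor(g,cv2.COLOR_RGB2GRAY),(160,720),cx,160,cv2.WARP_POLAR_LINEAR|cv2.INTER_LINEAR).astype(float)
    def pk(s):
        s=cv2.GaussianBlur(np.tile(s,3)[None],(0,0),3)[0][720:1440]; s=s-np.median(s); i=int(s.argmax())
        k=np.arange(-16,17); w=np.clip(s[(i+k)%720]-.4*s[i],0,None); a=(i+(k*w).sum()/w.sum())/2
        return np.radians((a+180)%360-180), s[i]
    h=pk(p[:,28:58].mean(1)); l=p[:,90:118].mean(1).copy(); l[np.arange(720)<190]=l.min(); l[270:]=l.min(); L=pk(l)
    ob=env.get_obs(); phi=1.745-np.arcsin(np.clip((ob["tool_pos"][2]-.0663)/.22,-1,1))
    print("t",round(ob["time_s"],2),"hand",np.round(h,3),"-> N",round(h[0]*15,1)," line",np.round(L,3)," z",ob["tool_pos"][2].round(4)," f",ob["force"].round(1),"phi",phi.round(3))
E
python3 -m creep '{"translation":[[0,-0.05,0.136],[0,-0.04,0.136],[0,-0.03,0.136],[0,-0.02,0.136],[0,0,0]],"turn":[[0,0,0],[0,0,0],[0,0,0],[0,0,0],[0,0,0]],"grip":[0,0,0,0,0]}' 20
python3 - <<'E'
from h import *
dial(dict(np.load("pics/scene6.npz"))); dial(save="pics/d7.png")
E
```

```text
time_s: 13.12
tool_pos: [0.4727, -0.0812, 0.0984]
tool_rot: [-180.0, 0.0, 163.1]
force: [2.5, -4.4, 2.6]
grip_width: 0.0154
grasp_force: 20.0
t 13.12 hand [8.000e-03 7.657e+01] -> N 0.1  line [ 1.982 64.472]  z 0.0984  f [ 2.5 -4.4  2.6] phi 1.598
t 13.18 hand [ 0.592 68.693] -> N 8.9  line [ 1.985 64.788]  z 0.0988  f [ 3.9 -3.5  1.1] phi 1.597
```

```bash

python3 -m creep '{"translation":[[0,-0.010,0.06],[0,-0.008,0.06],[0,-0.004,0.06],[0,-0.003,0.05],[0,0,0]],"turn":[[0,0,0],[0,0,0],[0,0,0],[0,0,0],[0,0,0]],"grip":[0,0,0,0,0]}' 20
python3 -c "
from h import *
dial()"
```

```text
time_s: 13.8
tool_pos: [0.4723, -0.0827, 0.0809]
tool_rot: [-180.0, 0.0, 163.1]
force: [2.2, -2.3, 7.3]
grip_width: 0.0149
grasp_force: 20.0
t 13.85 hand [ 1.406 87.683] -> N 21.1  line [ 1.983 61.496]  z 0.081  f [ 1.3 -1.5  6.8] phi 1.678
```

```bash

python3 -m creep '{"translation":[[0,-0.002,0.04],[0,-0.001,0.04],[0,0,0.04],[0,0,0]],"turn":[[0,0,0],[0,0,0],[0,0,0],[0,0,0]],"grip":[0,0,0,0]}' 20
python3 -c "
from h import *
dial()"
```

```text
time_s: 14.35
tool_pos: [0.4723, -0.0829, 0.0717]
tool_rot: [-180.0, 0.0, 163.1]
force: [0.8, -2.6, 10.2]
grip_width: 0.0155
grasp_force: 20.0
t 14.4 hand [ 1.833 84.957] -> N 27.5  line [ 1.922 95.799]  z 0.0718  f [ 1.4 -1.5  9.8] phi 1.72
```

```bash

python3 -m creep '{"translation":[[0,0,0.02],[0,0,0.02],[0,0,0]],"turn":[[0,0,0],[0,0,0],[0,0,0]],"grip":[0,0,0]}' 20
python3 -c "
from h import *
dial(save='pics/d8.png')"
```

```text
time_s: 14.78
tool_pos: [0.4723, -0.0829, 0.0687]
tool_rot: [-180.0, 0.0, 163.1]
force: [0.0, -1.1, 11.2]
grip_width: 0.0152
grasp_force: 20.0
t 14.82 hand [ 2.044 64.973] -> N 30.7  line [ 1.986 69.314]  z 0.0687  f [ 1.2 -2.6 11.2] phi 1.734
```

View pics/d8.png

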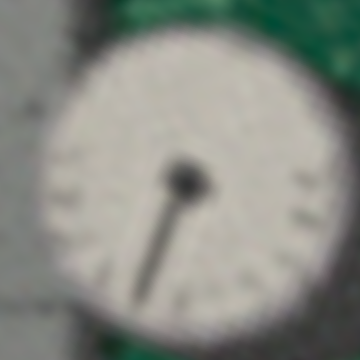

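```bash

python3 -m creep '{"translation":[[0,0,0],[0,0,0],[0,0,0],[0,0,0],[0,0,0]],"turn":[[0,0,0],[0,0,0],[0,0,0],[0,0,0],[0,0,0]],"grip":[0,0,0,0,0]}' 20
python3 -m creep '{"translation":[[0,0,0],[0,0,0],[0,0,0],[0,0,0],[0,0,0]],"turn":[[0,0,0],[0,0,0],[0,0,0],[0,0,0],[0,0,0]],"grip":[0,0,0,0,0]}' 20
python3 - <<'E'
from h import *
dial(); c=cam("top"); dial(c,cx=(183,182))
E
```

```text
time_s: 15.45
tool_pos: [0.4723, -0.0829, 0.0688]
tool_rot: [-180.0, 0.1, 163.1]
force: [0.5, -2.0, 11.3]
grip_width: 0.0153
grasp_force: 20.0
time_s: 16.08
tool_pos: [0.4723, -0.0829, 0.0688]
tool_rot: [-180.0, 0.1, 163.1]
force: [1.0, -2.3, 11.0]
grip_width: 0.0151
grasp_force: 20.0
t 16.12 hand [ 2.015 74.917] -> N 30.2  line [ 1.984 67.745]  z 0.0688  f [-0.5 -1.8 11.6] phi 1.734
t 16.18 hand [ 1.98  46.189] -> N 29.7  line [ 1.989 67.58 ]  z 0.0688  f [-0.1 -2.1 10.1] phi 1.734
```

```bash

python3 -m creep '{"translation":[[0,0,-0.04],[0,0,-0.06],[0,0.002,-0.06],[0,0.01,-0.11],[0,0.015,-0.12]],"turn":[[0,0,0],[0,0,0],[0,0,0],[0,0,0],[0,0,0]],"grip":[0,0,0,0,0]}' 20
python3 -m creep '{"translation":[[0,0.02,-0.136],[0,0.03,-0.136],[0,0.04,-0.136],[0,0.05,-0.136],[0,0.05,-0.13]],"turn":[[0,0,0],[0,0,0],[0,0,0],[0,0,0],[0,0,0]],"grip":[0,0,0,0,0]}' 20
python3 -m creep '{"translation":[[0,0.06,-0.135],[0,0.069,-0.126],[0,0.07,-0.126],[0,0.113,-0.155],[0,0.113,-0.155]],"turn":[[0,0,0],[0,0,0],[0,0,0],[0,0,0],[0,0,0]],"grip":[0,0,0,0,0]}' 20
python3 -m creep '{"translation":[[0,0.133,-0.138],[0,0.133,-0.138],[0,0.151,-0.118],[0,0.151,-0.118],[0,0,0]],"turn":[[0,0,0],[0,0,0],[0,0,0],[0,0,0],[0,0,0]],"grip":[0,0,0,0,0]}' 20
python3 -c "
from h import *
go([.5452,.1611,.2851])"
```

```text
time_s: 16.8
tool_pos: [0.4726, -0.081, 0.0992]
tool_rot: [-180.0, 0.0, 163.1]
force: [6.1, -2.7, -1.3]
grip_width: 0.0154
grasp_force: 20.0
time_s: 17.42
tool_pos: [0.4763, -0.0681, 0.1525]
tool_rot: [-179.9, -0.0, 163.0]
force: [5.4, -6.0, -2.0]
grip_width: 0.0153
grasp_force: 20.0
time_s: 18.05
tool_pos: [0.4848, -0.0387, 0.2085]
tool_rot: [-179.6, -0.1, 162.9]
force: [-0.4, -10.9, 3.8]
grip_width: 0.0152
grasp_force: 20.0
time_s: 18.68
tool_pos: [0.4975, 0.0045, 0.2517]
tool_rot: [-179.4, -0.1, 162.9]
force: [-8.6, -12.5, 17.4]
grip_width: 0.0152
grasp_force: 20.1
t 18.675 pos [0.4975 0.0045 0.2517] rot [-1.7938e+02 -1.4000e-01  1.6291e+02] f [ -8.6 -12.5  17.4] w 0.0152 gf 20.1
units cur axes [ 0.006  2.042 -0.439] | after turn [ 0.005  2.047 -0.417] | turn [-0.0034 -0.0008  0.    ]
```

```bash

python3 -m creep '{"translation":[[0,0.04,0.03],[0,0,0]],"turn":[[0,0,0],[0,0,0]],"grip":[0,0]}' 20
python3 -m creep '{"translation":[[0,0.166,-0.0955],[0,0.166,-0.0955],[0,0.1775,-0.072],[0,0.1775,-0.072]],"turn":[[0,0,0],[0,0,0],[0,0,0],[0,0,0]],"grip":[0,0,0,0]}' 20
python3 -c "
from h import *
go([.5452,.1611,.2851])"
```

```text
time_s: 18.92
tool_pos: [0.4982, 0.0035, 0.2498]
tool_rot: [-179.1, -0.1, 162.7]
force: [-10.8, -17.4, 23.9]
grip_width: 0.0154
grasp_force: 20.0
time_s: 19.42
tool_pos: [0.5162, 0.0616, 0.2777]
tool_rot: [-179.6, 0.1, 162.9]
force: [-5.0, -6.1, 18.9]
grip_width: 0.0153
grasp_force: 20.1
t 19.425 pos [0.5162 0.0616 0.2777] rot [-1.7960e+02  9.0000e-02  1.6287e+02] f [-5.  -6.1 18.9] w 0.0153 gf 20.1
units cur axes [ 0.02   1.294 -0.102] | after turn [ 0.02   1.295 -0.093] | turn [-0.0022  0.0005 -0.    ]
```

```bash

python3 -m creep '{"translation":[[0,0.0,-0.05],[0,0,0]],"turn":[[0,0,0],[0,0,0]],"grip":[0,0]}' 20
python3 -m creep '{"translation":[[0,0.186,-0.055],[0,0.186,-0.047],[0,0.19,-0.02],[0,0.19,-0.02]],"turn":[[0,0,0],[0,0,0],[0,0,0],[0,0,0]],"grip":[0,0,0,0]}' 20
python3 -c "
from h import *
go([.5452,.1611,.2851])"
```

```text
time_s: 19.68
tool_pos: [0.5168, 0.064, 0.2785]
tool_rot: [-179.9, 0.0, 163.1]
force: [2.1, -4.5, 7.9]
grip_width: 0.0153
grasp_force: 20.0
time_s: 20.18
tool_pos: [0.5337, 0.1236, 0.2886]
tool_rot: [-179.9, -0.1, 163.1]
force: [4.0, -2.3, -1.6]
grip_width: 0.0152
grasp_force: 20.0
t 20.175 pos [0.5337 0.1236 0.2886] rot [-1.7994e+02 -1.2000e-01  1.6313e+02] f [ 4.  -2.3 -1.6] w 0.0152 gf 20.0
units cur axes [-0.002  0.49   0.043] | after turn [-0.002  0.49   0.043] | turn [-0.0003 -0.0007  0.    ]
```

```bash

python3 -m creep '{"translation":[[0,0.14,0.0],[0,0.13,0.01],[0,0.1,0.015],[0,0.08,0.01],[0,0.03,0.005]],"turn":[[0,0,0],[0,0,0],[0,0,0],[0,0,0],[0,0,0]],"grip":[0,0,0,0,0]}' 20
python3 -m creep '{"translation":[[0,0.025,0.003],[0,0.02,0],[0,0,0]],"turn":[[0,0,0],[0,0,0],[0,0,0]],"grip":[0,0,0]}' 20
python3 -c "
from h import *
go([.5452,.1611,.2851])"
```

```text
time_s: 20.8
tool_pos: [0.5445, 0.1605, 0.2858]
tool_rot: [-180.0, -0.1, 163.2]
force: [-2.5, 0.3, 1.4]
grip_width: 0.0153
grasp_force: 20.0
time_s: 21.18
tool_pos: [0.5454, 0.1634, 0.2853]
tool_rot: [-180.0, -0.1, 163.1]
force: [-5.3, 0.1, -1.9]
grip_width: 0.0156
grasp_force: 20.0
t 21.175 pos [0.5454 0.1634 0.2853] rot [-1.7996e+02 -1.4000e-01  1.6313e+02] f [-5.3  0.1 -1.9] w 0.0156 gf 20.0
units cur axes [-0.005 -0.028  0.003] | after turn [-0.005 -0.028  0.003] | turn [-0.0002 -0.0008  0.    ]
```

```bash

python3 -m creep '{"translation":[[0,0.02,0.003],[0,0.02,0.003],[0,0,0]],"turn":[[0,0,0],[0,0,0],[0,0,0]],"grip":[0,0,0]}' 20
python3 -c "
from h import *
go([.5452,.1611,.2851])"
```

```text
time_s: 21.55
tool_pos: [0.5458, 0.1646, 0.2851]
tool_rot: [-179.8, -0.2, 163.0]
force: [-8.4, -2.6, 0.6]
grip_width: 0.0154
grasp_force: 20.0
t 21.55 pos [0.5458 0.1646 0.2851] rot [-179.76   -0.18  163.05] f [-8.4 -2.6  0.6] w 0.0154 gf 20.0
units cur axes [-0.005 -0.044  0.   ] | after turn [-0.005 -0.044  0.   ] | turn [-0.0014 -0.001   0.    ]
```

```bash

python3 -m creep '{"translation":[[0,0,0],[0,0,0],[0,0,-0.3],[0,0,-0.5],[0,0,-0.3]],"turn":[[0,0,0],[0,0,0],[0,0,0],[0,0,0],[0,0,0]],"grip":[0.5,0.5,0.5,0.5,0.5]}' 20
python3 - <<'E'
from h import *
from scipy.spatial.transform import Rotation as Rn
o=env.get_obs(); c=cam("wrist"); R=cv2.Rodrigues(c["rvec"])[0]; t=np.asarray(c["tvec"]).ravel()
T=Rn.from_euler('xyz',o["tool_rot"],degrees=True)
print("cam in tool",T.inv().apply(-R.T@t-o["tool_pos"]).round(4),"axes(tool) x,y,z:",(T.inv().as_matrix()@R.T).T.round(3).tolist())
o=np.array([.558,.0175,0]);
M=o+.035*ex+.100*ey+[0,0,.085]; 
print("ey",ey,"ex",ex,"hinge face",M)
c=cam("scene"); np.savez("pics/scene9.npz",**c)
pts=[]
for y in(0,):
  u,v=proj(c,M+[0,0,.09])[0].astype(int)
print(u,v,env.get_obs()["tool_pos"])
# lever rest: high points of the bar
W=cloud(cam("top")); m=(W[...,2]>.295)&(W[...,2]<.33)&(np.hypot(W[...,0]-.55,W[...,1]-.16)<.08); P=W[m]; print(len(P),P.mean(0) if len(P) else 0)
E
```

```text
time_s: 22.18
tool_pos: [0.5487, 0.1666, 0.376]
tool_rot: [179.9, 0.2, 163.1]
force: [-0.2, 1.2, -0.1]
grip_width: 0.0431
grasp_force: 0.0
cam in tool [ 0.0764  0.0005 -0.161 ] axes(tool) x,y,z: [[0.001, 1.0, -0.0], [-0.961, 0.001, -0.278], [-0.278, 0.0, 0.961]]
ey [0.27899111 0.96029369 0.        ] ex [ 0.96029369 -0.27899111  0.        ] hinge face [0.61950939 0.10376468 0.085     ]
307 190 [0.54928501 0.16699475 0.37685197]
0 0
```

```bash

python3 -m creep '{"translation":[[0,0,0],[0,0,0],[0,0,0],[0,0,0],[0,0,0]],"turn":[[0,0,0.0585],[0,0,0.0585],[0,0,0.0585],[0,0,0.0585],[0,0,0.0585]],"grip":[0.2,0.2,0.2,0.2,0.2]}' 20
python3 -m creep '{"translation":[[0,0,0],[0,0,0],[0,0,0],[0,0,0],[0,0,0]],"turn":[[0,0,0.0585],[0,0,0.0585],[0,0,0.0585],[0,0,0.0585],[0,0,0.0585]],"grip":[0.2,0.2,0.2,0.2,0.2]}' 20
python3 -m creep '{"translation":[[0,0,0],[0,0,0],[0,0,0],[0,0,0],[0,0,0]],"turn":[[0,0,0.0585],[0,0,0.0585],[0,0,0.0585],[0,0,0.0585],[0,0,0.0585]],"grip":[0.2,0.2,0.2,0.2,0.2]}' 20
python3 -m creep '{"translation":[[0,0,0],[0,0,0],[0,0,0]],"turn":[[0,0,0.0585],[0,0,0.0585],[0,0,0]],"grip":[0.2,0.2,0.2]}' 20
python3 -c "
from h import *
go([.634,.0996,.376],-16.2); print(env.get_obs()['qpos'].round(0))"
```

```text
time_s: 22.95
tool_pos: [0.5475, 0.1659, 0.372]
tool_rot: [-179.9, -0.0, 110.1]
force: [0.4, 0.9, -0.4]
grip_width: 0.0174
grasp_force: 0.0
time_s: 23.58
tool_pos: [0.5475, 0.1658, 0.372]
tool_rot: [-180.0, 0.1, 57.4]
force: [-0.3, -0.3, -0.4]
grip_width: 0.017
grasp_force: 0.0
time_s: 24.2
tool_pos: [0.5475, 0.1659, 0.372]
tool_rot: [180.0, 0.1, 4.8]
force: [1.2, 0.9, 0.2]
grip_width: 0.0173
grasp_force: 0.0
time_s: 24.58
tool_pos: [0.5474, 0.1659, 0.3723]
tool_rot: [180.0, 0.0, -15.8]
force: [0.1, -0.1, 0.5]
grip_width: 0.0174
grasp_force: 0.0
t 24.575 pos [0.5474 0.1659 0.3723] rot [ 1.7996e+02  5.0000e-02 -1.5810e+01] f [ 0.1 -0.1  0.5] w 0.0174 gf 0.0
units cur axes [ 1.267  0.502 -0.047] | after turn [ 1.271  0.494 -0.047] | turn [0.0002 0.0003 0.0021]
[   9.    9.  -33.   79.    5.   94. -129.]
```

```bash

python3 -m creep '{"translation":[[0.4,0.15,0],[0.5,0.2,0],[0.37,0.15,0],[0,0,0],[0,0,0]],"turn":[[0,0,0],[0,0,0],[0,0,0],[0,-0.047,0],[0,-0.047,0]],"grip":[0.2,0.2,0.2,0.2,0.2]}' 20
python3 -m creep '{"translation":[[0,0,0],[0,0,0],[0.3,0,0.45],[0.3,0,0.45],[0.2,0,0.3]],"turn":[[0,-0.047,0],[0,-0.047,0],[0,0,0],[0,0,0],[0,0,0]],"grip":[0.2,0.2,0.2,0.2,0.2]}' 20
python3 - <<'E'
from h import *
go([.634,.0996,.241]); print(env.get_obs()['qpos'].round(0))
c=cam("wrist","pics/q.png"); np.savez("pics/q.npz",**c)
E
```

```text
time_s: 25.2
tool_pos: [0.6343, 0.0993, 0.3738]
tool_rot: [-179.9, 17.1, -15.7]
force: [0.3, 0.8, -0.2]
grip_width: 0.0172
grasp_force: 0.0
time_s: 25.82
tool_pos: [0.6416, 0.0983, 0.2542]
tool_rot: [-176.0, 24.3, -15.2]
force: [0.8, 0.7, 0.1]
grip_width: 0.0181
grasp_force: 0.0
t 25.825 pos [0.6416 0.0983 0.2542] rot [-175.96   24.29  -15.16] f [0.8 0.7 0.1] w 0.0181 gf 0.0
units cur axes [-0.019  0.022  0.189] | after turn [-0.096  0.009  0.165] | turn [-0.0221  0.1349 -0.0048]
[  12.   38.  -30.   59.    2.  106. -121.]
```

View pics/q.png

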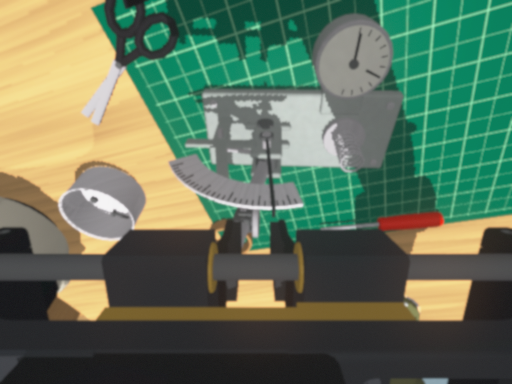

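```bash
python3 - <<'E'
from h import *
c=dict(np.load("pics/q.npz")); g=cv2.cvtColor(c["frame"],cv2.COLOR_RGB2GRAY).astype(np.float32)
for x in (.036,):
    H=o_+x*ex+.100*ey+[0,0,.085]; print(proj(c,H))
    ps=np.radians(np.arange(-24,40,1.0)); rs=np.array([40,55,70,80,84,88,91,94,97,100,103,106,109,112,116])/1000
    print("r\\psi -> -24..39 toward -y")
    for r in rs:
        P=np.array([H-ey*r*np.sin(a)+np.array([0,0,r*np.cos(a)]) for a in ps]); q=proj(c,P).astype(np.float32)
        v=cv2.remap(g,q[:,0].reshape(-1,1),q[:,1].reshape(-1,1),cv2.INTER_LINEAR).ravel()
        print(int(r*1000),' '.join(f"{int(k):3d}" for k in v))
    print(proj(c,[H+[0,0,.105]-ey*.0]))
print(g[190:222,258:304:1].astype(int)[::2].tolist().__str__().replace('], [','\n'))
E
```

```text
[[266.42372673 132.30001469]]
r\psi -> -24..39 toward -y
40 129 124 117 111 108 106 106 107 107 108 108 108 108 109 110 111 112 113 115 115 115 115 114 110 103  90  76  62  60  67  79  94 104 110 113 112 112 112 111 110 110 109 108 107 107 110 115 132 150 171 185 196 199 200 200 200 200 199 199 199 199 200 201 202
55 199 199 200 200 200 200 201 202 201 200 191 170 138 112  95  83  75  76  84  91  94  92  92  94  97  96  86  69  59  67  88 104 109 108 104 102 101 106 114 128 151 179 196 201 203 204 203 202 201 200 200 200 200 201 200 201 201 202 203 203 203 202 202 202
70 109 111 107 103 105 113 133 155 150 131 123 119 111 106 105 105 105 106 109 111 112 112 112 113 114 115 110  85  57  66  92 105 106 105 106 105 105 105 101 101 100 101 101 101 103 105 112 125 133 130 131 140 152 165 175 183 190 196 199 202 202 201 201 202
80 118 122 115 110 102  99  98  98  99  99 103 125 147 132 105 108 126 125 113 112 111 112 113 114 118 125 134 118  71  88 151 179 183 184 176 147 118 114 113 110 107 108 108 106 110 127 127 110 107 109 108 112 117 118 120 126 134 151 163 158 152 150 159 173
84 109 
[... 5689 characters left out ...]
 95, 92, 95, 106, 129, 143, 137, 114, 96, 94, 93, 93, 92, 91, 91, 93, 91, 91
126, 113, 120, 138, 147, 130, 109, 99, 96, 96, 96, 96, 94, 90, 80, 75, 81, 95, 112, 120, 108, 98, 95, 95, 93, 95, 94, 94, 93, 92, 94, 98, 113, 135, 145, 128, 106, 95, 94, 95, 94, 97, 100, 103, 106, 108
124, 108, 105, 111, 125, 131, 117, 102, 97, 96, 95, 95, 96, 95, 93, 93, 93, 96, 103, 112, 111, 99, 90, 87, 89, 90, 92, 94, 97, 100, 104, 107, 114, 129, 147, 151, 135, 123, 120, 120, 120, 123, 128, 131, 133, 136
127, 107, 101, 103, 119, 138, 141, 121, 102, 96, 96, 95, 94, 94, 94, 93, 93, 93, 93, 92, 84, 70, 59, 55, 58, 66, 85, 106, 118, 126, 129, 132, 137, 141, 153, 159, 145, 123, 112, 111, 110, 110, 107, 103, 99, 96]]
```

```bash
python3 - <<'E'
from h import *
c=dict(np.load("pics/q.npz")); f=c["frame"].astype(np.float32)
H=o_+.036*ex+.100*ey+[0,0,.085]
ps=np.radians(np.arange(-3,13,.5))
for r in np.array([60,84,92,95,98,101,104,107,110,113,116,119])/1000:
    q=proj(c,np.array([H-ey*r*np.sin(a)+np.array([0,0,r*np.cos(a)]) for a in ps])).astype(np.float32)
    v=cv2.remap(f,q[:,0].reshape(-1,1),q[:,1].reshape(-1,1),cv2.INTER_LINEAR).reshape(-1,3)
    print(int(r*1000),"R-B",' '.join(f"{int(a-b):3d}" for a,_,b in v),"| R",' '.join(f"{int(k):3d}" for k in v[10:24,0]))
s=f.max(2)-f.min(2); ys,xs=np.where((s[160:220,170:305]>40)); print("saturated px",len(ys), list(zip(xs[:12]+170,ys[:12]+160)))
# all px positions where hand: center per row
g=f.mean(2)
for y in range(150,222,6):
    w=np.clip(110-g[y,255:290],0,None); print(y,(255+(np.arange(35)*w).sum()/w.sum()).round(2),w.sum().round(0),end=" ; ")
E
```

```text
60 R-B   0   0  -1  -1   0   0   0   0   0   0   0   0   0   0  -1  -2  -2  -2  -2  -2  -2  -2  -1  -1  -1  -1  -1  -1  -1  -1  -2  -2 | R  95  85  73  62  57  56  62  72  85  93 101 103 104 102
84 R-B   0  -1  -1   0   0  -1  -1  -3 -11 -24 -38 -46 -41 -23 -10  -7 -15 -30 -44 -52 -56 -56 -54 -52 -49 -44 -41 -40 -44 -51 -63 -70 | R  65  49  43  45  46  46  46  47  47  47  46  46  48  53
92 R-B   0   0   0   0   0   0  -1  -3  -5  -6  -7  -7  -6  -5  -3  -2  -4  -4  -6  -7  -8  -7  -7  -6  -5  -5  -6  -5  -6  -4  -6  -5 | R 129 121 106  82  61  52  66  91 112 123 126 127 128 129
95 R-B   0   0   0   0   0   0   0   0   0   0   0   0   0   0  -1  -2  -1  -1   0   0  -1  -1  -1   0   0   0   0   0   0   0   0  -1 | R 141 136 121  95  67  55  72 103 129 139 140 140 140 141
98 R-B   0   0   0  -1  -1  -1  -1  -1  -1   0   0   0   0   0  -1  -1  -1  -1   0   0   0   0  -1  -1  -1   0  -1  -1  -1  -1   0   0 | R 140 138 128 102  70  57  74 104 127 137 140 141 140 140
101 R-B   0  -1   0   0   0   0   0   0   0   0   0   0  -1  -1  -1  -2  -1  -1   0   0  -1  -1   0   0   0   0   0   0  -1  
[... 1174 characters left out ...]
   0   0   0 | R 212 212 210 190 132  73 111 178 212 218 220 221 220 217
saturated px 3239 [(np.int64(170), np.int64(160)), (np.int64(171), np.int64(160)), (np.int64(172), np.int64(160)), (np.int64(173), np.int64(160)), (np.int64(201), np.int64(160)), (np.int64(202), np.int64(160)), (np.int64(203), np.int64(160)), (np.int64(204), np.int64(160)), (np.int64(205), np.int64(160)), (np.int64(206), np.int64(160)), (np.int64(207), np.int64(160)), (np.int64(208), np.int64(160))]
150 267.93 216.0 ; 156 268.08 57.0 ; 162 266.14 373.0 ; 168 276.45 415.0 ; 174 269.81 100.0 ; 180 275.35 545.0 ; 186 271.0 158.0 ; 192 271.65 161.0 ; 198 272.68 168.0 ; 204 272.8 180.0 ; 210 273.46 114.0 ; 216 276.74 649.0 ;
```

```bash

python3 -m creep '{"translation":[[0,0.5,0],[0,0.7,0],[0,0,0],[0,0,0]],"turn":[[0,0,0],[0,0,0],[0,0,0],[0,0,0]],"grip":[0.2,0.2,0.2,0.2]}' 20
python3 -c "
from h import *
go([.6,.1,.25]);np.savez('pics/qa.npz',**cam('wrist'))"
python3 -m creep '{"translation":[[0,-0.5,0],[0,-0.7,0],[0,-0.7,0],[0,-0.5,0],[0,0,0]],"turn":[[0,0,0],[0,0,0],[0,0,0],[0,0,0],[0,0,0]],"grip":[0.2,0.2,0.2,0.2,0.2]}' 20
python3 -m creep '{"translation":[[0,0,0]],"turn":[[0,0,0]],"grip":[0.2]}' 20
python3 - <<'E'
from h import *
np.savez('pics/qb.npz',**cam('wrist'))
for n in("qa","q","qb"):
    c=dict(np.load(f"pics/{n}.npz")); g=cv2.cvtColor(c["frame"],cv2.COLOR_RGB2GRAY).astype(np.float32)
    H=o_+.035*ex+.100*ey+[0,0,.085]; ps=np.radians(np.arange(-16,22,.5)); print(n,proj(c,H+[0,0,.1]))
    for r in np.array([90,95,98,101,104,107,110,113,116])/1000:
        q=proj(c,np.array([H-ey*r*np.sin(a)+np.array([0,0,r*np.cos(a)]) for a in ps])).astype(np.float32)
        v=cv2.remap(g,q[:,0].reshape(-1,1),q[:,1].reshape(-1,1),cv2.INTER_LINEAR).ravel()
        print(int(r*1000),' '.join(f"{int(k)}" for k in v))
E
```

```text
time_s: 26.38
tool_pos: [0.6139, 0.0072, 0.2518]
tool_rot: [-175.9, 24.1, -15.3]
force: [0.1, 0.4, 0.1]
grip_width: 0.0174
grasp_force: 0.0
t 26.375 pos [0.6139 0.0072 0.2518] rot [-175.88   24.14  -15.27] f [0.1 0.4 0.1] w 0.0174 gf 0.0
units cur axes [-0.423 -1.055  0.29 ] | after turn [-0.473 -1.073  0.022] | turn [-0.0226  0.1341 -0.0048]
time_s: 27.05
tool_pos: [0.6683, 0.1977, 0.2633]
tool_rot: [-175.7, 24.3, -14.6]
force: [-0.9, 0.5, -0.7]
grip_width: 0.0172
grasp_force: 0.0
time_s: 27.18
tool_pos: [0.6696, 0.1912, 0.2635]
tool_rot: [-176.0, 24.2, -15.2]
force: [-1.1, -0.3, -0.6]
grip_width: 0.0176
grasp_force: 0.0
qa [[151.34831832 189.03165597]]
90 146 146 147 147 147 147 147 146 145 145 144 143 143 144 144 144 146 147 147 146 145 142 139 138 137 137 137 136 137 137 137 137 137 135 134 135 139 143 142 135 123 103 75 54 46 44 50 67 92 115 129 135 136 137 138 139 139 138 136 134 129 126 125 126 127 128 128 128 129 133 142 152 154 146 138 135
95 147 148 148 148 148 149 149 148 146 145 145 145 146 147 148 148 148 148 149 148 147 146 145 145 145 146 147 147 147 147 147 148 149 14
[... 6914 characters left out ...]
46 64 94 122 131 127 120 124 130 123 106 97 109 124 128 121 113 115 126 132 128 114 91 71 63 58 59 59 59 61 59 58 59 59 62 69 72
113 111 130 134 128 112 112 129 134 129 112 108 124 130 123 108 111 130 136 128 111 109 126 135 126 107 102 123 133 127 111 104 122 132 126 102 67 45 40 41 44 61 96 120 123 108 99 112 127 128 115 101 109 124 124 111 100 107 123 131 128 111 89 71 63 62 61 61 61 62 65 69 72 73 70 66 66
116 118 134 139 133 117 118 132 137 129 115 114 129 134 129 116 121 136 141 135 115 114 135 142 136 118 117 132 141 136 122 120 137 142 135 120 93 62 46 46 52 81 123 148 146 130 122 128 133 132 122 118 125 132 130 124 121 129 136 134 125 102 76 61 57 56 57 57 58 66 69 64 59 57 57 57 57
```

```bash
python3 - <<'E'
from h import *
for n in("qa","q","qb"):
    c=dict(np.load(f"pics/{n}.npz")); g=cv2.cvtColor(c["frame"],cv2.COLOR_RGB2GRAY).astype(np.float32)
    H=o_+.035*ex+.100*ey+[0,0,.085]; s=np.arange(-.014,.0301,.001); print(n, "s -14..30 mm toward -y")
    for r in (45,55,65,75,80,84,88,92,96,100,104,108,112,115,118,120,122):
        q=proj(c,np.array([H-ey*a+np.array([0,0,r/1000]) for a in s])).astype(np.float32)
        v=cv2.remap(g,q[:,0].reshape(-1,1),q[:,1].reshape(-1,1),cv2.INTER_LINEAR).ravel()
        print(r,' '.join(f"{int(k)}" for k in v))
E
```

```text
qa s -14..30 mm toward -y
45 176 164 143 125 117 115 114 115 115 115 115 115 116 119 119 117 113 100 77 58 65 102 150 182 197 199 198 197 197 196 196 196 196 197 197 196 196 196 195 191 181 163 139 120 114
55 217 219 220 218 209 183 152 126 116 115 116 116 116 116 123 143 173 186 164 113 66 56 71 89 99 106 107 106 106 108 110 113 118 122 124 123 121 118 114 110 106 101 96 90 87
65 145 138 122 106 99 98 100 100 98 98 97 98 98 99 105 115 123 121 106 83 63 51 55 76 98 112 116 117 117 118 120 121 123 126 128 130 131 130 127 123 119 115 112 109 105
75 96 96 97 97 100 109 129 149 149 128 112 110 114 115 118 123 126 126 123 117 98 67 48 55 77 100 114 118 119 121 122 125 127 130 132 136 149 166 178 182 183 183 184 184 185
80 109 114 115 115 118 122 123 125 128 134 146 157 149 127 110 102 101 102 105 104 93 72 53 52 69 94 111 119 120 123 125 127 130 131 130 129 132 141 148 151 153 158 163 162 154
84 147 135 123 115 111 108 105 102 99 100 99 101 111 131 147 143 122 109 108 111 104 84 60 50 60 86 108 118 122 124 127 130 131 131 129 123 115 108 105 106 108 113 125 143 153
88 141 142 144 141 133 
[... 7168 characters left out ...]
3 111 103 115 131 133 125 105 78 61
115 132 112 111 131 137 128 106 104 124 133 126 108 106 125 135 129 107 78 54 43 44 49 68 105 133 138 124 117 125 133 133 126 122 127 132 133 131 131 131 130 122 103 75 59 57
118 203 200 199 201 204 199 194 191 195 199 198 197 197 198 192 194 183 136 71 46 51 83 154 206 217 208 187 157 133 128 123 116 108 105 107 102 91 82 75 69 62 59 60 60 62
120 226 227 227 227 227 226 225 226 227 229 227 227 226 223 222 217 179 101 49 42 57 100 155 186 187 172 139 106 90 84 79 72 71 79 82 71 65 66 67 68 69 69 70 71 74
122 175 168 164 162 163 165 164 174 189 183 168 165 163 164 151 123 80 45 43 50 60 74 87 89 85 76 69 65 64 63 63 66 75 86 80 72 72 73 72 71 69 65 62 62 64
```

```bash
python3 - <<'E'
from h import *
for n in("qa","q","qb"):
    c=dict(np.load(f"pics/{n}.npz")); g=cv2.cvtColor(c["frame"],cv2.COLOR_RGB2GRAY).astype(np.float32)
    Hh=o_+.038*ex+.100*ey+[0,0,.085]
    a,b=proj(c,[Hh-ey*.003+[0,0,.04],Hh-ey*.0095+[0,0,.113]]) 
    d=(b-a)/np.linalg.norm(b-a); nrm=np.array([-d[1],d[0]]); 
    if nrm[0]<0: nrm=-nrm
    L=np.linalg.norm(b-a); s=np.arange(-9,9.01,.25); rows=[]
    for t in np.arange(0,L+6,2.0):
        p=a+d*t+nrm*s[:,None]; v=cv2.remap(g,p[:,0].astype(np.float32).reshape(-1,1),p[:,1].astype(np.float32).reshape(-1,1),cv2.INTER_CUBIC).ravel()
        k=np.where(np.abs(s)<4.5)[0]; i=k[v[k].argmin()]
        def edge(st):
            bg=np.max(v[i:i+st*16:st]) if i+st*16>=0 else np.max(v[:i]); h=v[i]+.5*(bg-v[i]); j=i
            while v[j]<h: j+=st
            return s[j]-st*.25*(v[j]-h)/(v[j]-v[j-st]),bg
        try: l,bl=edge(-1); r,br=edge(1)
        except Exception: continue
        rows.append((t/L,l,r,v[i],bl,br))
    rows=np.array(rows); print(n,"L",L.round(1)); 
    for q in rows: print(f"{q[0]:.2f} l{q[1]:.2f} r{q[2]:.2f} c{(q[1]+q[2])/2:.2f} w{q[2]-q[1]:.2f} min{q[3]:.0f} bg{q[4]:.0f},{q[5]:.0f}")
E
```

```text
qa L 51.2
0.00 l1.58 r5.42 c3.50 w3.85 min50 bg112,132
0.04 l1.61 r5.17 c3.39 w3.55 min53 bg113,174
0.08 l1.66 r5.11 c3.39 w3.46 min55 bg116,193
0.12 l1.59 r5.06 c3.33 w3.47 min53 bg117,137
0.16 l1.99 r5.77 c3.88 w3.78 min48 bg148,91
0.20 l1.83 r5.40 c3.61 w3.57 min53 bg194,113
0.23 l2.04 r5.47 c3.76 w3.43 min51 bg185,116
0.27 l1.77 r5.56 c3.67 w3.79 min49 bg137,117
0.31 l1.60 r5.39 c3.49 w3.79 min49 bg104,114
0.35 l1.38 r5.51 c3.45 w4.13 min49 bg118,114
0.39 l1.84 r5.49 c3.67 w3.65 min48 bg117,115
0.43 l1.88 r5.61 c3.75 w3.72 min48 bg103,114
0.47 l1.95 r5.59 c3.77 w3.65 min46 bg122,114
0.51 l1.72 r5.50 c3.61 w3.78 min47 bg113,113
0.55 l1.88 r5.65 c3.76 w3.77 min47 bg106,115
0.59 l1.89 r5.75 c3.82 w3.86 min48 bg110,116
0.62 l1.78 r6.31 c4.04 w4.53 min44 bg112,107
0.66 l1.86 r6.93 c4.39 w5.07 min44 bg113,118
0.70 l1.90 r6.93 c4.42 w5.04 min42 bg130,117
0.74 l2.02 r7.00 c4.51 w4.98 min42 bg135,116
0.78 l1.99 r7.04 c4.51 w5.05 min43 bg136,114
0.82 l2.09 r7.02 c4.56 w4.93 min43 bg136,112
0.86 l2.00 r7.10 c4.55 w5.10 min44 bg134,111
0.90 l1.96 r7.06 c4.51 w5.10 min43 bg137,107
0.94 l1.93 
[... 2356 characters left out ...]
 l-7.52 r-2.99 c-5.25 w4.52 min52 bg76,109
0.64 l-7.62 r-2.54 c-5.08 w5.08 min49 bg71,108
0.68 l-7.64 r-2.72 c-5.18 w4.92 min51 bg69,126
0.71 l-7.70 r-2.78 c-5.24 w4.92 min54 bg71,135
0.75 l-7.79 r-2.79 c-5.29 w5.00 min54 bg67,134
0.78 l-7.85 r-2.67 c-5.26 w5.18 min53 bg61,133
0.82 l-7.88 r-2.74 c-5.31 w5.13 min53 bg58,133
0.85 l-7.90 r-2.93 c-5.42 w4.97 min54 bg59,133
0.89 l-4.25 r-2.96 c-3.61 w1.29 min56 bg56,134
0.93 l-4.25 r-2.83 c-3.54 w1.42 min56 bg56,134
0.96 l-4.25 r-2.87 c-3.56 w1.38 min55 bg55,135
1.00 l-4.25 r-3.04 c-3.65 w1.21 min54 bg54,132
1.03 l-4.25 r-3.06 c-3.65 w1.19 min59 bg59,129
1.07 l-4.25 r-3.46 c-3.86 w0.79 min94 bg94,133
1.10 l-0.65 r2.55 c0.95 w3.20 min109 bg202,134
```

```bash
cat > fine.py <<'E'
from h import *
V={}
for n in("qa","q","qb"):
    c=dict(np.load(f"pics/{n}.npz")); V[n]=(c,cv2.cvtColor(c["frame"],cv2.COLOR_RGB2GRAY).astype(np.float32))
A=np.arange(-18,20,.1)
def prof(n,x,r0,r1,z=.085,y=.1):
    c,g=V[n]; H=o_+x*ex+y*ey+[0,0,z]; out=[]
    for r in np.arange(r0,r1+1e-6,.001):
        a=np.radians(A); q=proj(c,H-np.outer(r*np.sin(a),ey)+np.outer(r*np.cos(a),[0,0,1])).astype(np.float32)
        out.append(cv2.remap(g,q[:,:1],q[:,1:],cv2.INTER_CUBIC).ravel())
    return np.median(out,0)
def edges(p,lo,hi):
    k=np.where((A>lo)&(A<hi))[0]; i=k[p[k].argmin()]; res=[]
    for st in(-1,1):
        bg=np.median(p[i+st*25:i+st*45:st] if True else 0); h=(45+bg)/2; j=i   # absolute half level, black=45
        while p[j]<h: j+=st
        res.append(A[j]-st*.1*(p[j]-h)/(p[j]-p[j-st]))
    return np.round(res,2)
def tick(p,c):
    k=np.where(abs(A-c)<1.6)[0]; w=np.clip(np.percentile(p[k],85)-p[k],0,None); return (A[k]*w).sum()/w.sum()
E
python3 - <<'E'
from fine import *
for x in (.020,.022,.024,.026,.028,.030,.032,.034):
    print(x,end=" ")
    for n in V:
        pt=prof(n,x,.099,.104); pb=prof(n,x,.088,.104); e=edges(pb,-2,8)
        base=np.clip(130-pt,0,None)
        from scipy.signal import find_peaks
        pk=[i for i in find_peaks(base,height=12,distance=15)[0]]
        print(n,"edges",e,"ticks",A[pk].round(1),end=" | ")
    print()
E
```

```text
0.02 qa edges [0.41 3.74] ticks [2.7] | q edges [4.36 6.48] ticks [5.5] | qb edges [ 6.87 10.56] ticks [ 7.9 16.1 19.4] | 
0.022 qa edges [0.93 4.32] ticks [-15.7 -12.7  -9.7  -6.5  -3.4   3.1] | q edges [4.25 6.33] ticks [-17.6 -14.4 -11.2  -8.2  -5.   -1.9   1.1   5.2   7.2  10.5  13.7  16.7] | qb edges [6.16 9.86] ticks [ 2.7  7.5 12.1 15.3 18.4] | 
0.024 qa edges [1.56 4.89] ticks [-17.7 -14.7 -11.7  -8.8  -5.6  -2.7   0.3   3.4   6.3   9.4  12.5  15.4] | q edges [4.16 6.21] ticks [-16.9 -13.9 -10.9  -7.9  -4.9  -1.9   1.1   5.1  10.3  13.4  16.3] | qb edges [5.32 8.99] ticks [-16.2 -13.1 -10.   -7.1  -4.   -0.9   2.1   6.4  11.2  14.3  17.2] | 
0.026 qa edges [2.13 5.45] ticks [-16.5  -1.9   3.8  12.8] | q edges [4.07 6.06] ticks [-16.4  -7.7  -4.7  -1.8   5.   13.   15.9] | qb edges [4.5  8.09] ticks [-16.2 -13.2 -10.2  -7.4  -4.4  -1.5   1.6   5.7  10.3  13.3  16.3] | 
0.028 qa edges [2.72 6.  ] ticks [-15.2  -1.1   4.4  13. ] | q edges [3.99 5.9 ] ticks [-15.8  -1.6   4.9  12.6] | qb edges [3.72 7.27] ticks [-16.3  -2.    5.2  12.2] | 
0.03 qa edges [3.35 6.56] ticks [-14.1  -0.4   4.8  13.2] | q edges [3.89 5.74] ticks [-15.3  -1.5   4.8  12.2] | qb edges [2.94 6.48] ticks [-16.3  -2.6   4.6  11.2  19.5] | 
0.032 qa edges [3.96 7.1 ] ticks [5.5] | q edges [3.81 5.6 ] ticks [ 4.7 18.2] | qb edges [2.16 5.62] ticks [ 3.9 10.3 18.6] | 
0.034 qa edges [4.56 7.67] ticks [6.] | q edges [3.72 5.48] ticks [ 4.5 17.9] | qb edges [1.4  4.78] ticks [ 3.2 16.2 19.2] |
```

```bash

python3 -m creep '{"translation":[[0,-0.45,0],[0,-0.35,0],[0,0,0],[0,0,0],[0,0,0]],"turn":[[0,0,0],[0,0,0],[0,0,0],[0,0,0],[0,0,0]],"grip":[0.2,0.2,0.2,0.2,0.2]}' 20
python3 -c "
from h import *
np.savez('pics/qd.npz',**cam('wrist'))"
python3 -m creep '{"translation":[[0,0.6,0],[0,0.7,0],[0,0.7,0],[0,0.7,0],[0,0.7,0]],"turn":[[0,0,0],[0,0,0],[0,0,0],[0,0,0],[0,0,0]],"grip":[0.5,0.5,0.5,0.5,0.5]}' 20
python3 -m creep '{"translation":[[0,0.5,0],[0,0,0],[0,0,0],[0,0,0]],"turn":[[0,0,0],[0,0,0],[0,0,0],[0,0,0]],"grip":[0.5,0.5,0.5,0.5]}' 20
python3 - <<'E'
from h import *
np.savez('pics/qc.npz',**cam('wrist'))
import fine
from fine import *
for n in("qc","qd"):
    c=dict(np.load(f"pics/{n}.npz")); V[n]=(c,cv2.cvtColor(c["frame"],cv2.COLOR_RGB2GRAY).astype(np.float32))
for n in("qc","qd"):
    print(n,proj(V[n][0],o_+.026*ex+.1*ey+[0,0,.185]))
    for r0,r1 in((.088,.096),(.099,.104)):
        p=prof(n,.0264,r0,r1); k=(A>-4)&(A<15); print(r0,"from -4 step .2:",' '.join(str(int(t)) for t in p[k][::2]))
E
```

```text
time_s: 27.85
tool_pos: [0.689, 0.2492, 0.2682]
tool_rot: [-176.0, 24.1, -15.5]
force: [-0.0, -0.4, 0.1]
grip_width: 0.0176
grasp_force: 0.0
time_s: 28.52
tool_pos: [0.6082, -0.011, 0.2507]
tool_rot: [-176.0, 24.1, -15.5]
force: [0.8, -0.6, 0.1]
grip_width: 0.0433
grasp_force: 0.0
time_s: 29.02
tool_pos: [0.5976, -0.0445, 0.2481]
tool_rot: [-175.9, 24.2, -15.2]
force: [-0.9, 0.1, 0.2]
grip_width: 0.0436
grasp_force: 0.0
qc [[ 91.40351481 196.29534477]]
0.088 from -4 step .2: 152 152 152 152 151 151 150 149 149 147 147 146 146 147 147 147 147 147 146 143 140 134 126 119 107 96 85 72 61 53 47 41 39 37 37 36 36 36 36 36 37 39 43 47 52 61 71 83 95 108 117 127 134 140 145 147 149 149 150 150 150 150 151 151 151 151 151 151 151 151 151 151 151 151 152 152 152 152 152 151 150 150 149 148 147 146 146 146 147 147 148 149 149 150 150
0.099 from -4 step .2: 145 147 149 149 147 144 139 132 124 117 111 108 110 115 121 128 134 139 142 142 141 137 132 124 115 104 92 80 69 58 50 43 39 37 38 38 37 36 36 36 37 38 41 44 51 59 69 79 89 98 105 110 114 116 120 125 131 137 142 146 149 150 149 146 143 138 1
[... 183 characters left out ...]
129 129 128 127 126 125 125 124 124 124 124 124 124 125 126 126 126 126 126 127 127 128 128 128 128 128 129 129 129 129 129 128 126 124 120 116 111 103 96 88 76 68 59 51 46 43 40 38 37 36 36 36 36 36 36 38 39 40 43 47 52 60 68 76 85 93 100 108 113 118 122 124 126 127 127 127 128 127 127 126 125 125 125 124 124 124 124 124 125 125 125 125
0.099 from -4 step .2: 111 116 121 125 127 127 125 121 115 108 100 93 90 91 95 102 109 116 121 123 124 125 124 121 118 114 110 106 105 106 109 114 118 122 123 123 121 117 111 102 93 82 71 61 52 45 40 37 36 36 36 36 35 36 36 36 36 37 39 41 44 50 57 66 73 82 89 94 96 97 98 99 101 104 108 111 115 118 119 118 114 110 104 98 94 92 92 94 99 104 109 114 117 120 122
```

```bash
python3 - <<'E'
from fine import *
for n in("qc","qd"):
    c=dict(np.load(f"pics/{n}.npz")); V[n]=(c,cv2.cvtColor(c["frame"],cv2.COLOR_RGB2GRAY).astype(np.float32))
for n in V:
    c=V[n][0]; R=cv2.Rodrigues(c["rvec"])[0]; C=-R.T@np.ravel(c["tvec"])-o_; print(n,"cam tester xyz",np.round([C@ex,C@ey,C[2]],3))
def ed(n,x,r0,r1):
    return edges(prof(n,x,r0,r1),-3,11)
for x in(.0255,.0264,.027,.029,.030,.031,.032,.033):
    print(x,{n:ed(n,x,.088,.097) for n in V},"ticks",{n:np.round([tick(prof(n,x,.099,.104),t) for t in(-1.7,12.9)],2) for n in V} if x<.0275 else "")
# hand outside band
for x in(.030,.031,.032,.033): print("out of band r .066-.076",x,{n:ed(n,x,.066,.076) for n in V})
E
```

```text
qa cam tester xyz [ 0.192 -0.003  0.367]
q cam tester xyz [0.194 0.092 0.369]
qb cam tester xyz [0.194 0.189 0.379]
qc cam tester xyz [ 0.191 -0.057  0.363]
qd cam tester xyz [0.197 0.25  0.384]
0.0255 {'qa': array([1.86, 5.31]), 'q': array([4.09, 6.1 ]), 'qb': array([4.72, 8.46]), 'qc': array([0.65, 5.18]), 'qd': array([5.1 , 9.96])} ticks {'qa': array([-2.06, 12.76]), 'q': array([-1.76, 13.14]), 'qb': array([-1.36, 13.4 ]), 'qc': array([-2.19, 12.54]), 'qd': array([-1.19, 13.37])}
0.0264 {'qa': array([2.15, 5.57]), 'q': array([4.05, 6.04]), 'qb': array([4.35, 8.1 ]), 'qc': array([1.14, 5.63]), 'qd': array([4.55, 9.35])} ticks {'qa': array([-1.72, 12.86]), 'q': array([-1.71, 12.95]), 'qb': array([-1.59, 13.09]), 'qc': array([-1.73, 12.79]), 'qd': array([-1.5, 13.1])}
0.027 {'qa': array([2.35, 5.75]), 'q': array([4.03, 5.99]), 'qb': array([4.12, 7.86]), 'qc': array([1.37, 5.82]), 'qd': array([4.17, 8.91])} ticks {'qa': array([-1.49, 12.92]), 'q': array([-1.67, 12.82]), 'qb': array([-1.75, 12.78]), 'qc': array([-1.4 , 12.97]), 'qd': array([-1.79, 12.69])}
0.029 {'qa': array([3.01, 6.3
[... 668 characters left out ...]
8.84]), 'qd': array([0.28, 4.99])} ticks 
out of band r .066-.076 0.03 {'qa': array([2.91, 5.94]), 'q': array([3.8 , 6.01]), 'qb': array([3.61, 6.9 ]), 'qc': array([2.48, 6.14]), 'qd': array([3.1 , 8.08])}
out of band r .066-.076 0.031 {'qa': array([3.33, 6.31]), 'q': array([3.68, 5.89]), 'qb': array([3.1 , 6.32]), 'qc': array([3.11, 6.84]), 'qd': array([2.2 , 7.29])}
out of band r .066-.076 0.032 {'qa': array([3.74, 6.72]), 'q': array([3.69, 5.76]), 'qb': array([2.57, 5.67]), 'qc': array([3.78, 7.46]), 'qd': array([1.44, 6.4 ])}
out of band r .066-.076 0.033 {'qa': array([4.14, 7.12]), 'q': array([3.51, 5.75]), 'qb': array([2.05, 5.07]), 'qc': array([4.46, 8.09]), 'qd': array([0.74, 5.5 ])}
```

```bash
python3 -c "
from h import *
go([.5356,-.0591,.2086],74)"
```

```text
t 29.075 pos [ 0.5976 -0.0446  0.248 ] rot [-175.92   24.16  -15.19] f [-0.3  1.   0.3] w 0.0435 gf 0.0
units cur axes [-0.437  0.429  0.708] | after turn [-0.388 -0.695  0.493] | turn [-0.1221  0.0886 -0.492 ]
```

```bash

python3 -m creep '{"translation":[[0,0,0],[0,0,0],[0,0,0],[0,0,0],[0,0,0]],"turn":[[-0.0136,0.0098,-0.0547],[-0.0136,0.0098,-0.0547],[-0.0136,0.0098,-0.0547],[-0.0136,0.0098,-0.0547],[-0.0136,0.0098,-0.0547]],"grip":[0.5,0.5,0.5,0.5,0.5]}' 20
python3 -m creep '{"translation":[[0,0,0],[0,0,0],[0,0,0],[0,0,0],[0,0,0]],"turn":[[-0.0136,0.0098,-0.0547],[-0.0136,0.0098,-0.0547],[-0.0136,0.0098,-0.0547],[-0.0136,0.0098,-0.0547],[0,0,0]],"grip":[0.5,0.5,0.5,0.5,0.5]}' 20
python3 -m creep '{"translation":[[-0.2,-0.3,0.2],[-0.19,-0.4,0.29],[0,0,0]],"turn":[[0,0,0],[0,0,0],[0,0,0]],"grip":[0.5,0.5,0.5]}' 20
python3 - <<'E'
from h import *
c=cam("wrist","pics/w6.png"); W=cloud(c); m=(W[...,2]>.06)&(W[...,2]<.1)&(np.hypot(W[...,0]-.558,W[...,1]-.0175)<.03)
P=W[m]; (x,y),r=cv2.minEnclosingCircle((P[:,:2]*1000).astype(np.float32)); print(len(P),x,y,r,np.percentile(P[:,2],[50,99]))
go([x/1000,y/1000,.1],74)
c=cam("scene"); np.savez("pics/scene10.npz",**c)
W=cloud(cam("top")); m=(W[...,2]>.295)&(W[...,2]<.33)&(np.hypot(W[...,0]-.55,W[...,1]-.16)<.08); P=W[m]; print("bar",len(P),P.mean(0) if len(P) else 0)
E
```

```text
time_s: 29.7
tool_pos: [0.5977, -0.0445, 0.2479]
tool_rot: [-173.3, 9.7, 35.4]
force: [-1.2, -0.7, 0.3]
grip_width: 0.0437
grasp_force: 0.0
time_s: 30.32
tool_pos: [0.5969, -0.0457, 0.2483]
tool_rot: [-180.0, 0.2, 73.9]
force: [-0.1, -0.8, 0.1]
grip_width: 0.0436
grasp_force: 0.0
time_s: 30.7
tool_pos: [0.5317, -0.061, 0.2065]
tool_rot: [-179.7, 0.3, 73.7]
force: [0.0, -0.1, -0.6]
grip_width: 0.0439
grasp_force: 0.0
277 557.7183227539062 17.26772117614746 13.849546432495117 [0.08580515 0.08791087]
t 30.75 pos [ 0.5342 -0.0607  0.2082] rot [-179.89    0.18   73.77] f [0.3 0.6 0.2] w 0.0437 gf 0.0
units cur axes [1.022 0.012 1.35 ] | after turn [1.018 0.013 1.353] | turn [-0.0006  0.001  -0.0013]
bar 307 [0.55130801 0.1613003  0.30731761]
```

```bash

python3 -m creep '{"translation":[[0.4,0.01,0.2],[0.4,0,0.3],[0.22,0,0.4],[0,0,0.3],[0,0,0]],"turn":[[0,0,0],[0,0,0],[0,0,0],[0,0,0],[0,0,0]],"grip":[0.5,0.5,0.5,0.5,0.5]}' 25
python3 -c "
from h import *
go([.5578,.0173,.0425],74)"
```

```text
time_s: 31.48
tool_pos: [0.5583, 0.0182, 0.1116]
tool_rot: [-179.8, 0.1, 73.9]
force: [0.8, -0.8, 0.8]
grip_width: 0.0432
grasp_force: 0.0
t 31.475 pos [0.5583 0.0182 0.1116] rot [-1.7982e+02  6.0000e-02  7.3950e+01] f [ 0.8 -0.8  0.8] w 0.0432 gf 0.0
units cur axes [-0.011 -0.001  0.863] | after turn [-0.012 -0.003  0.863] | turn [-0.001   0.0004 -0.0003]
```

```bash

python3 -m creep '{"translation":[[0,0,0.3],[0,0,0.35],[0,0,0.21],[0,0,0],[0,0,0]],"turn":[[0,0,0],[0,0,0],[0,0,0],[0,0,0],[0,0,0]],"grip":[0.5,0.5,0.5,0.5,0.3]}' 25
python3 -m creep '{"translation":[[0,0,0],[0,0,0],[0,0,0],[0,0,-0.2],[0,0,-0.4]],"turn":[[0,0,0],[0,0,0],[0,0,0],[0,0,0],[0,0,0]],"grip":[0.1,0.1,0.1,0.1,0.1]}' 25
python3 - <<'E'
from h import *
c=dict(np.load("pics/top0.npz")); W=cloud(c); cen=np.array([.5631,-.4072])
for a in (14.78,):
    u=np.array([np.cos(np.radians(a)),np.sin(np.radians(a))]); v=np.array([-u[1],u[0]])
    d=W[...,:2]-cen; p=d@u; q=d@v; m=(abs(p)<.08)&(abs(q)<.085)
    for axis,s,o in(("u",p,q),("v",q,p)):
        print(axis,[(round(b,3),int(1000*np.median(W[...,2][m&(abs(s-b)<.005)&(abs(o)<.05)])),int(1000*np.percentile(W[...,2][m&(abs(s-b)<.005)&(abs(o)<.05)],90))) for b in np.arange(-.07,.075,.01)])
    print(u,v)
go([.5631,-.4072,.2],74)
E
```

```text
time_s: 32.1
tool_pos: [0.5594, 0.0172, 0.0451]
tool_rot: [179.9, 0.1, 73.9]
force: [-0.0, 0.6, -0.2]
grip_width: 0.0392
grasp_force: 0.0
time_s: 32.72
tool_pos: [0.5569, 0.017, 0.0917]
tool_rot: [-179.8, 0.2, 73.9]
force: [0.4, -0.5, 0.1]
grip_width: 0.0285
grasp_force: 25.0
u [(np.float64(-0.07), 0, 3), (np.float64(-0.06), 8, 36), (np.float64(-0.05), 4, 20), (np.float64(-0.04), 4, 20), (np.float64(-0.03), 4, 14), (np.float64(-0.02), 4, 18), (np.float64(-0.01), 4, 22), (np.float64(0.0), 4, 14), (np.float64(0.01), 4, 20), (np.float64(0.02), 5, 20), (np.float64(0.03), 5, 19), (np.float64(0.04), 5, 15), (np.float64(0.05), 4, 24), (np.float64(0.06), 16, 36), (np.float64(0.07), 0, 3)]
v [(np.float64(-0.07), 16, 34), (np.float64(-0.06), 3, 7), (np.float64(-0.05), 3, 8), (np.float64(-0.04), 4, 7), (np.float64(-0.03), 4, 7), (np.float64(-0.02), 3, 7), (np.float64(-0.01), 4, 7), (np.float64(0.0), 4, 7), (np.float64(0.01), 4, 7), (np.float64(0.02), 7, 27), (np.float64(0.03), 10, 30), (np.float64(0.04), 6, 27), (np.float64(0.05), 6, 30), (np.float64(0.06), 7, 27), (np.float64(0.07), 25, 35)]
[0.9669125  0.25510826] [-0.25510826  0.9669125 ]
t 32.725 pos [0.5569 0.017  0.0917] rot [-1.7979e+02  1.5000e-01  7.3930e+01] f [ 0.4 -0.5  0.1] w 0.0285 gf 25.0
units cur axes [-5.078  1.538 -1.346] | after turn [-5.076  1.537 -1.354] | turn [-0.0011  0.0008 -0.0004]
```

```bash

python3 -m creep '{"translation":[[0,0,-0.4],[-0.2,0.06,-0.35],[-0.5,0.16,0],[-0.65,0.21,0],[-0.65,0.21,0]],"turn":[[0,0,0],[0,0,0],[0,0,0],[0,0,0],[0,0,0]],"grip":[0.1,0.1,0.1,0.1,0.1]}' 25
python3 -m creep '{"translation":[[-0.65,0.21,0],[-0.65,0.21,0],[-0.65,0.21,0],[-0.65,0.21,0],[-0.5,0.15,0]],"turn":[[0,0,0],[0,0,0],[0,0,0],[0,0,0],[0,0,0]],"grip":[0.1,0.1,0.1,0.1,0.1]}' 25
python3 -m creep '{"translation":[[-0.2,0.06,0],[0,0,0],[0,0,0]],"turn":[[0,0,0],[0,0,0],[0,0,0]],"grip":[0.1,0.1,0.1]}' 25
python3 - <<'E'
from h import *
go([.5691,-.4299,.0128],74)
c=cam("wrist"); W=cloud(c); cen=np.array([.5631,-.4072]); m=(W[...,2]>.03)&(W[...,2]<.038)&(np.hypot(W[...,0]-.563,W[...,1]+.407)<.11)
P=W[m]; print(len(P),cv2.minAreaRect((P[:,:2]*1000).astype(np.float32)))
E
```

```text
time_s: 33.35
tool_pos: [0.5631, -0.1521, 0.1532]
tool_rot: [180.0, 0.1, 74.0]
force: [1.1, 0.4, -0.0]
grip_width: 0.0288
grasp_force: 25.0
time_s: 33.98
tool_pos: [0.5696, -0.4139, 0.1531]
tool_rot: [-180.0, 0.1, 73.8]
force: [0.6, -0.5, -0.1]
grip_width: 0.0288
grasp_force: 25.0
time_s: 34.35
tool_pos: [0.5718, -0.4245, 0.1531]
tool_rot: [-180.0, 0.0, 74.1]
force: [0.8, -0.1, -0.1]
grip_width: 0.0289
grasp_force: 25.0
t 34.35 pos [ 0.5718 -0.4245  0.1531] rot [-1.7999e+02  3.0000e-02  7.4120e+01] f [ 0.8 -0.1 -0.1] w 0.0289 gf 25.0
units cur axes [-0.074 -0.014  1.754] | after turn [-0.074 -0.014  1.753] | turn [-0.0001  0.0001  0.0006]
2282 ((564.0469970703125, -406.92840576171875), (130.35646057128906, 150.56068420410156), 14.789261817932129)
```

Tray confirmed. Lower, checking the force near the floor, then release.

```bash

python3 -m creep '{"translation":[[-0.07,-0.01,0.4],[0,0,0.5],[0,0,0.45],[0,0,0.3],[0,0,0.05]],"turn":[[0,0,0],[0,0,0],[0,0,0],[0,0,0],[0,0,0]],"grip":[0.1,0.1,0.1,0.1,0.1]}' 25
python3 -m creep '{"translation":[[0,0,0],[0,0,0.04],[0,0,0]],"turn":[[0,0,0],[0,0,0],[0,0,0]],"grip":[0.1,0.1,0.1]}' 25
```

```text
time_s: 35.02
tool_pos: [0.5682, -0.4314, 0.0155]
tool_rot: [-179.9, 0.0, 74.0]
force: [0.5, 0.2, 0.5]
grip_width: 0.0286
grasp_force: 25.0
time_s: 35.4
tool_pos: [0.5694, -0.4337, 0.015]
tool_rot: [179.9, 0.2, 73.9]
force: [0.6, -0.3, 2.1]
grip_width: 0.0287
grasp_force: 25.0
```

```bash

python3 -m creep '{"translation":[[0,0,0],[0,0,0],[0,0,0],[0,0,-0.2],[0,0,-0.5]],"turn":[[0,0,0],[0,0,0],[0,0,0],[0,0,0],[0,0,0]],"grip":[0.5,0.5,0.5,0.5,0.5]}' 25
python3 -m creep '{"translation":[[0,0,-0.6],[0,0,-0.6],[-0.5,0,0],[-0.5,0,0],[0,0,0]],"turn":[[0,0,0],[0,0,0],[0,0,0],[0,0,0],[0,0,0]],"grip":[0.5,0.5,0.5,0.5,0.5]}' 25
python3 - <<'E'
from h import *
go([.5,0,.2])
c=cam("wrist"); W=cloud(c); m=(W[...,2]>.042)&(W[...,2]<.07)&(np.hypot(W[...,0]-.57,W[...,1]+.43)<.06); P=W[m]
print(len(P), (cv2.minEnclosingCircle((P[:,:2]*1000).astype(np.float32)),np.percentile(P[:,2],[50,99])) if len(P) else 0)
W=cloud(cam("top")); m=(W[...,2]>.295)&(W[...,2]<.33)&(np.hypot(W[...,0]-.55,W[...,1]-.16)<.08); print("bar",W[m].mean(0))
a=dict(np.load("pics/top0.npz"))["z_map"]; b=cam("top")["z_map"]; d=(abs(a-b)>.01)&(a>0)&(b>0); n,l,s,ce=cv2.connectedComponentsWithStats(d.astype(np.uint8)); print([(s[i,4],ce[i].round(0).tolist()) for i in range(1,n) if s[i,4]>12])
E
```

```text
time_s: 36.02
tool_pos: [0.5669, -0.4321, 0.0685]
tool_rot: [-179.8, 0.0, 73.9]
force: [1.4, -0.3, -0.1]
grip_width: 0.0437
grasp_force: 0.0
time_s: 36.65
tool_pos: [0.5432, -0.5149, 0.1663]
tool_rot: [-180.0, 0.3, 73.5]
force: [0.7, -0.0, 0.0]
grip_width: 0.0433
grasp_force: 0.0
t 36.65 pos [ 0.5432 -0.5149  0.1663] rot [-179.97    0.31   73.52] f [ 0.7 -0.   0. ] w 0.0433 gf 0.0
units cur axes [ 6.016 -2.344 -0.453] | after turn [ 6.019 -2.344 -0.422] | turn [-0.0002  0.0017 -0.    ]
275 (((569.437255859375, -433.7361145019531), 13.874351501464844), array([0.05602622, 0.05835103]))
bar [0.55121121 0.16127588 0.3073782 ]
[(np.int32(17), [64.0, 5.0]), (np.int32(47), [113.0, 6.0]), (np.int32(18), [135.0, 3.0]), (np.int32(18), [179.0, 2.0]), (np.int32(14), [216.0, 4.0]), (np.int32(16), [235.0, 1.0]), (np.int32(15), [244.0, 3.0]), (np.int32(19), [303.0, 5.0]), (np.int32(14), [448.0, 4.0]), (np.int32(27), [484.0, 8.0]), (np.int32(24), [500.0, 4.0]), (np.int32(19), [192.0, 6.0]), (np.int32(14), [265.0, 6.0]), (np.int32(18), [391.0, 4.0]), (np.int32(18), [439.0, 5.0]), (np.int32(49), [463.
[... 3231 characters left out ...]
.0, 68.0]), (np.int32(24), [294.0, 68.0]), (np.int32(39), [305.0, 70.0]), (np.int32(16), [457.0, 64.0]), (np.int32(13), [492.0, 63.0]), (np.int32(30), [247.0, 68.0]), (np.int32(16), [197.0, 69.0]), (np.int32(15), [453.0, 70.0]), (np.int32(15), [472.0, 69.0]), (np.int32(20), [66.0, 73.0]), (np.int32(16), [123.0, 73.0]), (np.int32(18), [143.0, 74.0]), (np.int32(18), [178.0, 71.0]), (np.int32(25), [507.0, 77.0]), (np.int32(13), [194.0, 76.0]), (np.int32(16), [494.0, 87.0]), (np.int32(22), [503.0, 92.0]), (np.int32(15), [507.0, 97.0]), (np.int32(14), [500.0, 107.0]), (np.int32(14807), [476.0, 269.0]), (np.int32(15), [220.0, 178.0]), (np.int32(86), [391.0, 191.0]), (np.int32(62), [324.0, 232.0])]
```

The spring stands in the tray's wide compartment, the lever bar is back at its rest position, and nothing else on the bench has moved.

```bash
python3 -c "
from cell import env
print(env.sign_off())"
```

```text
the job is handed in; nothing more can be done
None
```

I held the spring at about 30 N for 1.4 s and eased the lever back to its rest. The drag hand stopped just short of the reference line, by roughly 0.005 rad and so nearly on it, so I passed the spring. It stands in the tray's wide compartment, and the job was handed in at about 37 s.

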